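# Check a set of machined plates on the bench height gauge

### The job

Draw the height gauge's carriage out to its front (loading) stop and pull the parts drawer right out to its stop. With both fully out, stack every plate from the drawer, flat and squarely one on another, within the orange outline on the carriage, long sides along the slide. Then slide the loaded carriage fully home to its rear stop between the light towers with the pile still square, and shut the drawer fully; do not bump the towers or disturb the tin, the sleeve tray and the yellow carton.

Things in the scene. Friction and masses are not known exactly. Their poses are not given: they have to be found in the camera images.
- gauge: Bench optical height gauge, fixed: grey base 350 mm (x) by 130 mm (y), 22 mm high, two rails along x that carry the carriage (rail tops 41 mm above the bench), a white read-out box at the back (62 mm high) and two blue light towers. Origin: centre of the base's underside. Its x points from the loading (front) end, nearest the robot, to the back; z up.
- carriage (a joint): Position of the gauge's carriage along the gauge's +x, m: 0 = drawn out fully to the front loading stop, 0.150 = pushed fully home to the rear stop, between the light towers. About 2 N of friction; it stays where it is left. Starts partly or wholly home.
- seat (a point): Centre of the outlined seat on top of the carriage's bright steel platen (130 mm along x by 150 mm along y, top 60 mm above the bench; its front edge 55 mm in front of this point); the orange outline is 70 mm (x, along the slide) by 50 mm (y) inside. x and z as for the gauge; moves with the carriage.
- carriage_knob (a point): Grip point of the black upright knob (22 mm diameter) on the carriage's front tongue, 92 mm in front of the seat centre. The knob runs from 70 to 104 mm above the bench; this point is 90 mm above it. The tongue's top is 60 mm above the bench. Pinch it from above to slide the carriage. Moves with the carriage.
- tower_left: Blue light tower of the gauge on its +y side: 56 mm (x) by 28 mm (y) by 120 mm high, its top 142 mm above the bench. Origin: centre of its underside, 22 mm above the bench, at y = +95 mm in the gauge's frame, level in x with where the seat is when the carriage is fully home; 162 mm are free between the two towers. Must not be bumped.
- tower_right: Blue light tower of the gauge on its -y side: 56 mm (x) by 28 mm (y) by 120 mm high, its top 142 mm above the bench. Origin: centre of its underside, 22 mm above the bench, at y = -95 mm in the gauge's frame, level in x with where the seat is when the carriage is fully home; 162 mm are free between the two towers. Must not be bumped.
- drawer_unit: Low grey drawer cabinet, fixed, 230 mm deep by 356 mm wide by 75 mm high, with one drawer that slides out towards its -x, and a fixed yellow carton (85 x 120 x 60 mm) on its top near the back. Origin: on the bench on its centre line, 30 mm behind (+x of) its front plane; x points from the front to the back, z up.
- drawer (a joint): How far the drawer is pulled out, m: 0 = shut, 0.170 = fully out at its stop. About 2 N of friction; it stays where it is left.
- drawer_handle (a point): Middle of the steel bar handle on the drawer's blue front: a round bar 120 mm long across the front (y), 11 mm thick, 46 mm above the bench, its centre 35 mm in front of the drawer's front face. Axes as for the cabinet; moves with the drawer.
- drawer_floor (a point): Centre of the blue drawer's inner floor, 10 mm above the bench; the inside is 176 mm (x) by 320 mm (y), and its thin walls rise 34 mm above the floor (44 mm above the bench), the front to 69 mm above the bench. Fully out, all of the inside lies clear in front of the cabinet. Moves with the drawer.
- plate1: Bright aluminium flat plate, a rectangular slab 64 mm (its x) by 44 mm (its y) by 14 mm thick (z), with two dark bolt holes of 11 mm; about 0.12 kg. Front and back, top and bottom are alike. Origin: centre of its underside. It starts lying flat in the drawer, long side roughly along the drawer's pull. May be absent.
- plate2: Bright aluminium flat plate, a rectangular slab 64 mm (its x) by 44 mm (its y) by 14 mm thick (z), with two dark bolt holes of 11 mm; about 0.12 kg. Front and back, top and bottom are alike. Origin: centre of its underside. It starts lying flat in the drawer, long side roughly along the drawer's pull. May be absent.
- plate3: Bright aluminium flat plate, a rectangular slab 64 mm (its x) by 44 mm (its y) by 14 mm thick (z), with two dark bolt holes of 11 mm; about 0.12 kg. Front and back, top and bottom are alike. Origin: centre of its underside. It starts lying flat in the drawer, long side roughly along the drawer's pull. May be absent.
- plate4: Bright aluminium flat plate, a rectangular slab 64 mm (its x) by 44 mm (its y) by 14 mm thick (z), with two dark bolt holes of 11 mm; about 0.12 kg. Front and back, top and bottom are alike. Origin: centre of its underside. It starts lying flat in the drawer, long side roughly along the drawer's pull. May be absent.
- sleeve_tray: Bystander: small blue tray, 200 x 150 x 30 mm, with upright steel sleeves 51 mm high. Leave alone. Origin: centre of its underside.
- tin: Bystander: round red tin, 68 mm across and 45 mm high. Leave alone. Origin: centre of its underside.
- carton: Bystander: loose yellow carton on the bench, 90 x 120 x 55 mm. Leave alone. Origin: centre of its underside.

How it is judged:
By the outcome, as a careful person would: the job done as asked, in the order asked, and still so for the second after the job is handed in, with the robot touching nothing.
Of plate1, plate2, plate3, plate4 only 3 to 4 are there at a start; the rules pass over those that are not, and their reading is None.
At some moment in a run one of plate1, plate2, plate3, plate4 may be knocked a few centimetres aside while the robot is not near it.
Once in a run the grip may slacken for a moment while it holds something.
It also fails if it takes over 210 s, if anything falls off the work surface, if the arm or the gripper's body presses on something with over 40 N, if the wrist force passes 120 N, or if a joint passes its speed limit or range.

### The arm

A 6-joint arm with a two-finger parallel gripper is mounted at the origin on the work surface. World frame = base frame: x ahead of the robot, y to its left, z up, the work surface at z = 0. Lengths are in m, angles in degrees, forces in N, time in s.
With the tool pointing down it reaches from about 0.3 to 0.875 m from the base axis. Payload 4.2 kg.
Tool frame: the origin (TCP) lies midway between the tips of the shut fingers; the grasp point (between the pads) lies 19 mm behind it (env.pinch_z is the distance from the TCP to the grasp point, in m); z points along the fingers, y is the line along which they close (so a half turn about z gives the same grasp; the last joint's range is limited). The gripper opens to 85 mm and grips with 20 to 120 N. Pads are 22 mm wide; open, the fingers measure 114 mm over their backs; the gripper's body (76 mm by 85 mm) begins 54 mm behind the grasp point. The pads swing forward as they close: fully open they stand 13 mm farther back than shut.
Start: joints at [63.77, 18.312, 89.639, -0, 72.044, -1.146], TCP at [0.244, 0.521, 0.231] pointing down, gripper open.
Joint ranges: [-177.97, 177.97], [-48.28, 115.42], [12.27, 149.76], [-77.06, 257.06], [2.81, 150.46], [-146.56, 146.56]. Speed limits (degrees/s): [147.25, 147.25, 180, 180, 180, 180].

### API

Orientations are given as a 3x3 rotation matrix whose columns are the frame's x, y, z axes.
In Python, from plant import env, viewer gives the robot as it stands.
- The arm moves only by the tool play_rows, never from a script. Its argument "moves" is a list that holds one entry, the list of rows, each a list of 4 numbers: the shift along the world's x, y, z in cm, then the turn about the world's z in degrees. In form: [[[dx, dy, dz, turn], ...]]. A call has 1 to 10 rows; each row is the pose to reach, as a shift and turn from the pose commanded when the call began; what a row does not reach only later rows make up. A row lasts 1/12 s, in which the tool goes at most 41.7 mm and 7.16 degrees, less where a joint would pass 70% of its speed; a pose out of reach is approached as far as the arm can. A call with a gripper value outside its range is refused whole. "hand" is the finger opening in cm, from 0 to 8.54, set as the call begins (left out, the last holds). The fingers move at their own pace and stop on an object; "grip_force" is the grip in N (left out, the last holds). Time passes only in rows, so rows that repeat a pose let the fingers close. It gives the time, the measured TCP pose, the force, the opening and the grip force at its end, in the units of the state.
- env.state(): the state, without advancing time (a new reading comes with each control period).
- viewer.camera(name): name is "side" or "top"; returns (picture, depth): 400x640x3 uint8, red, green, blue; 400x640 float32, m along the optical axis (not along the pixel's ray), 0 where there is no reading.
- viewer.camera_info(name): a dict with "camera_matrix" (3x3 intrinsics, pixels), "R" (3x3) and "t" (3): a world point X has camera coordinates R X + t. Camera axes: x right, y down, z forward; pixel columns grow to the right and rows downward; lengths in m; the calibration is good to about 2 mm. A picture is of the moment at which its call begins. camera_info takes no time and is no camera call.
- env.hand_in(): hands the job in; it is judged then, once.
The state is a dict: "t": time; "q": joint angles; "joint_velocities": joint speeds; "tau": joint torques, N m; "tool_pos": TCP position; "ee_rot": TCP orientation; "wrist_force": force on the tool from outside, world axes, zero at the start; "ft_torque": the same for the moment, N m; "gripper_width": finger opening in m; "grip_force": force on a finger pad.
Only numpy, scipy, OpenCV 4.12 (cv2) and the standard library are available. Lean on these libraries where they do the work, as an engineer would, in place of code of your own. Each camera call takes 0.05 s, during which the arm holds its last target. There are 200 camera calls.

## Working session

There is one attempt and no reset: what is moved stays moved. The work goes in short steps, Python scripts to look and compute and a tool call to move; the robot and the scene stay as the last step left them, time stands still between calls to the robot, and variables do not carry over. Pictures are saved under pics/ and viewed, at most 14 in all, crops included, and the job is handed in when it is done.

Besides the shell and the picture viewer there is one more tool, called by a JSON object that holds its "fn" and its "kwargs", one argument or row to a line. play_rows: Moves the arm, as the interface text tells. Its arguments: {"type":"object","properties":{"moves":{"type":"array"},"hand":{"type":"number"},"grip_force":{"type":"number"}},"required":["moves"]}

```bash
mkdir -p pics; ls; cat > h.py <<'E'
import numpy as np, cv2
from plant import env, viewer
def shot(n,save=None):
    p,d=viewer.camera(n)
    if save: cv2.imwrite(f'pics/{save}.png',p[:,:,::-1])
    return p,d
def ray(n,uv,z):
    i=viewer.camera_info(n);K=np.array(i['camera_matrix']);R=np.array(i['R']);t=np.array(i['t'])
    c=-R.T@t; uv=np.atleast_2d(uv).astype(float)
    d=np.c_[uv,np.ones(len(uv))]@np.linalg.inv(K).T@R
    return c+d*((z-c[2])/d[:,2])[:,None]
def cloud(n,d):
    i=viewer.camera_info(n);K=np.array(i['camera_matrix']);R=np.array(i['R']);t=np.array(i['t'])
    v,u=np.mgrid[:400,:640]
    P=np.stack([(u-K[0,2])/K[0,0]*d,(v-K[1,2])/K[1,1]*d,d],-1)
    return (P-t)@R
def st():
    s=env.state(); print('t',round(s['t'],2),'tcp',np.round(s['tool_pos'],4),'w',round(s['gripper_width'],4),'F',np.round(s['wrist_force'],1),'y',np.round(np.array(s['ee_rot'])[:,1],3))
E
python3 - <<'E'
from h import *
st(); shot('top','top0'); shot('side','side0')
for n in('top','side'):
    i=viewer.camera_info(n); print(n,i, -np.array(i['R']).T@np.array(i['t']))
print(env.pinch_z)
E
```

```text
pics
t 0.0 tcp [0.2436 0.5203 0.2305] w 0.0854 F [-0.2 -0.4 -0.3] y [ 0.424  0.906 -0.002]
top {'camera_matrix': array([[365.73009234,   0.        , 319.53675143],
       [  0.        , 365.73009234, 199.97883579],
       [  0.        ,   0.        ,   1.        ]]), 'R': array([[ 1.19106745e-02, -9.99928791e-01,  7.40213681e-04],
       [-9.76111237e-01, -1.17875730e-02, -2.16951393e-01],
       [ 2.16944670e-01,  1.86150654e-03, -9.76182127e-01]]), 't': array([0.0107833 , 0.58700426, 1.37791462])} [0.27392179 0.01513689 1.47243903]
side {'camera_matrix': array([[517.97638951,   0.        , 312.85728729],
       [  0.        , 517.97638951, 200.89862633],
       [  0.        ,   0.        ,   1.        ]]), 'R': array([[-0.83590249, -0.54863002, -0.01649631],
       [-0.3922839 ,  0.61817195, -0.68115841],
       [ 0.38390151, -0.56291077, -0.7319502 ]]), 't': array([0.47541996, 0.25967008, 1.93864339])} [-0.244979    1.19159215  1.60370955]
0.0187
```

View pics/top0.png

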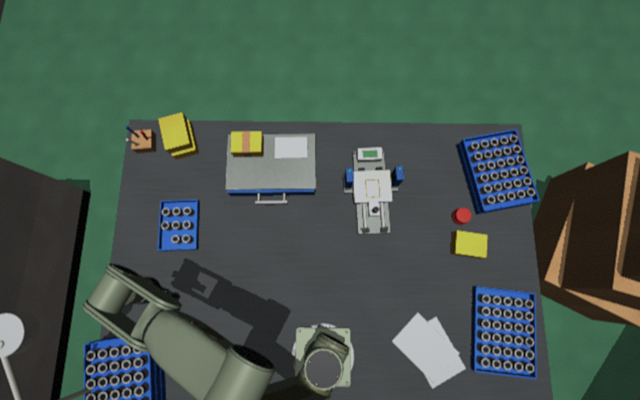

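View pics/side0.png

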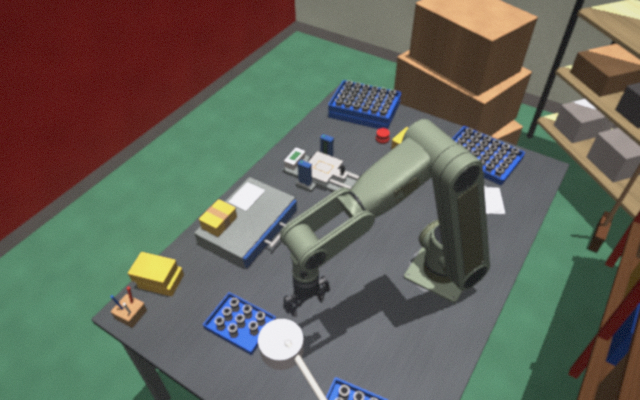

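Top view: drawer cabinet around (271,165) with handle (271,201), drawer shut; gauge around (372,190), knob about (375,210), towers (349,178)/(399,176); tin (462,215). I measure these next.

```bash
python3 - <<'E'
from h import *
p,d=shot('top'); C=cloud('top',d); hsv=cv2.cvtColor(p,cv2.COLOR_RGB2HSV)
x,y,z=C[...,0],C[...,1],C[...,2]
print('bench z',np.median(z[250:280,300:340]))
def rect(m,name,zt):
    m=m.astype(np.uint8)
    n,l,s,c=cv2.connectedComponentsWithStats(m)
    for k in range(1,n):
        if s[k,4]<8: continue
        v,u=np.nonzero(l==k); P=ray('top',np.c_[u,v],zt)[:,:2]
        r=cv2.minAreaRect((P*1000).astype(np.float32)); print(name,'n',len(u),'uv',np.round(c[k]),'mean',np.round(P.mean(0),4),'rect',np.round(r[0],1),np.round(r[1],1),round(r[2],1),'z',round(float(np.median(z[l==k])),4))
G=np.zeros((400,640),bool); G[140:240,335:412]=1
D=np.zeros((400,640),bool); D[125:215,215:325]=1
rect(G&(z>.12)&(z<.16),'towertop',.142)
rect(G&(z>.052)&(z<.068),'platen',.06)
rect(G&(z>.09)&(z<.115)&(C[...,0]<.75),'knobtop',.104)
rect(G&(z>.014)&(z<.03),'base',.022)
rect(D&(z>.068)&(z<.085),'cab',.075)
rect(D&(z>.035)&(z<.06),'handle',.046)
rect(G&(hsv[...,0]>95)&(hsv[...,0]<125)&(hsv[...,1]>120),'blue',.142)
rect(G&(hsv[...,0]<20)&(hsv[...,1]>60)&(hsv[...,2]>80),'orange',.06)
cv2.imwrite('pics/c0.png',cv2.resize(p[120:245,215:415,::-1],None,fx=4,fy=4,interpolation=cv2.INTER_CUBIC))
E
```

```text
bench z 0.0010240915715117253
towertop n 133 uv [399. 173.] mean [ 0.6791 -0.2813] rect [ 680.  -280.3] [59.2 34.5] 0.7 z 0.1419
towertop n 121 uv [349. 175.] mean [ 0.6689 -0.094 ] rect [669.9 -94.6] [26.5 59.5] 89.8 z 0.142
platen n 298 uv [369. 153.] mean [ 0.7861 -0.1829] rect [ 786.4 -183.1] [ 51.5 101.4] 0.7 z 0.0619
platen n 1289 uv [372. 188.] mean [ 0.6414 -0.1918] rect [ 624.2 -193.6] [188.3 156.5] 0.7 z 0.0606
knobtop n 32 uv [395. 178.] mean [ 0.6705 -0.2753] rect [ 674.6 -272.3] [58.  25.8] 30.2 z 0.0997
knobtop n 8 uv [345. 176.] mean [ 0.6768 -0.0802] rect [676.8 -80.2] [ 0.  28.3] 89.8 z 0.1058
knobtop n 13 uv [349. 184.] mean [ 0.6446 -0.0947] rect [644.8 -95.5] [ 4.  23.2] 0.7 z 0.1042
knobtop n 29 uv [375. 208.] mean [ 0.5477 -0.1952] rect [ 547.3 -196. ] [19.4 19.3] 0.7 z 0.1046
base n 296 uv [368. 163.] mean [ 0.7572 -0.1804] rect [ 769.3 -183.5] [ 83.5 130.6] 2.8 z 0.0229
base n 8 uv [343. 178.] mean [ 0.6923 -0.0776] rect [692.3 -77.6] [ 0.  29.9] 89.9 z 0.0191
base n 38 uv [349. 190.] mean [ 0.6397 -0.1002] rect [ 640.4 -100.3] [17.3 40.6] 12.3 z 0.0231
base n 23 uv [394. 188.] mean [ 0.6489 -0.2876] rect [ 648.1 -286.5] [12.7 24.6] 0.7 z 0.0221
base n 616 uv [372. 219.] mean [ 0.5199 -0.1946] rect [ 528.1 -196.4] [126.6 131. ] 3.0 z 0.0231
cab n 4262 uv [274. 165.] mean [0.7273 0.2002] rect [738.3 215.9] [244.3 356. ] 1.5 z 0.0761
handle n 26 uv [305. 192.] mean [0.6235 0.0758] rect [623.5  75.7] [11.7 81.2] 9.5 z 0.0504
handle n 224 uv [268. 197.] mean [0.6022 0.2263] rect [600.3 256.9] [ 41.1 265. ] 0.7 z 0.0509
blue n 164 uv [398. 175.] mean [ 0.6687 -0.2774] rect [ 668.2 -276.2] [41.6 76.3] 88.2 z 0.14
blue n 134 uv [349. 177.] mean [ 0.6601 -0.0912] rect [658.2 -90.7] [26.5 75. ] 89.6 z 0.1411
```

View pics/c0.png

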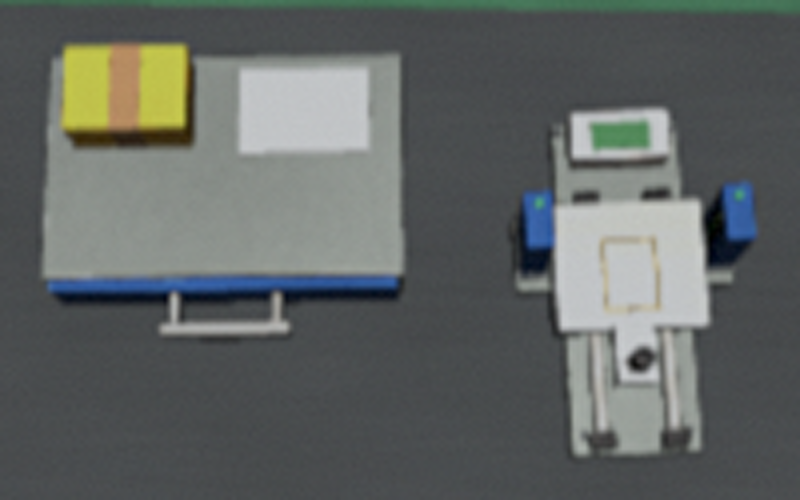

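Crop: handle bar from about (255,202) to (287,202); platen with orange outline, knob at (375,209). Gauge yaw ≈3°, seat-home at (0.6745,-0.1875), knob at (0.5475,-0.196).

```bash
python3 - <<'E'
from h import *
p,d=shot('top')
g=p.astype(int).sum(2)[196:208,245:300]
for u in range(257,287,5):
    col=p[197:208,u].astype(int).sum(1); print(u,col)
P=[]
for u in range(257,287):
    col=p[198:206,u].astype(float).sum(1); w=np.clip(col-col.min()-60,0,None); P.append(ray('top',[u,198+(w*np.arange(8)).sum()/w.sum()],.049)[0])
P=np.array(P); print(np.polyfit(P[:,1],P[:,0],1),P.mean(0))
row=p[200:204,250:292].astype(int).sum(2).max(0); print(row)
# cab front edge z=.075
e=[]
for u in range(232,312,8):
    z=cloud('top',d)[...,2][:,u]; v=max(i for i in range(150,200) if z[i]>.068); e.append(ray('top',[u,v+.5],.075)[0])
e=np.array(e); print(np.polyfit(e[:,1],e[:,0],1), e.mean(0))
E
```

```text
257 [341 331 323 359 481 506 363 211 212 223 229]
262 [219 221 228 345 493 505 357 212 212 226 227]
267 [218 220 235 346 489 507 346 178 169 219 231]
272 [224 219 239 354 495 496 338 168 173 222 222]
277 [229 221 238 361 501 492 334 203 216 229 228]
282 [251 253 292 411 517 470 294 193 209 229 227]
[-0.02363549  0.58755225] [0.58260953 0.20912272 0.049     ]
[225 223 220 219 271 427 496 506 512 503 498 503 505 505 509 502 508 507
 504 499 503 500 496 499 503 502 497 501 497 496 497 505 517 527 532 530
 494 330 231 226 230 231]
[4.03680552e-04 6.17736170e-01] [0.61782539 0.22102122 0.075     ]
```

{"fn": "play_rows", "kwargs": {
  "moves": [
    [[33.9, -30.9, -10, -63.5], [33.9, -30.9, -10, -63.5], [33.9, -30.9, -10, -63.5], [33.9, -30.9, -10, -63.5], [33.9, -30.9, -10, -63.5], [33.9, -30.9, -10, -63.5], [33.9, -30.9, -10, -63.5], [33.9, -30.9, -10, -63.5], [33.9, -30.9, -10, -63.5], [33.9, -30.9, -10, -63.5]]
  ],
  "hand": 3.0,
  "grip_force": 40
}}

```text
t: 1.03
tool_pos: [0.5458, 0.2449, 0.142]
ee_rot: [[-0.021, 1.0, -0.0], [1.0, 0.021, 0.0], [0.0, -0.0, -1.0]]
wrist_force: [-0.0, 0.9, -0.2]
gripper_width: 0.0298
grip_force: 0.0
```

{"fn": "play_rows", "kwargs": {
  "moves": [
    [[0, 0, 0, 0], [0, 0, 0, 0], [0, 0, 0, 0]]
  ]
}}

```text
t: 1.28
tool_pos: [0.5442, 0.2466, 0.1423]
ee_rot: [[-0.024, 1.0, -0.001], [1.0, 0.024, 0.0], [0.0, -0.001, -1.0]]
wrist_force: [0.8, 0.3, 0.2]
gripper_width: 0.0295
grip_force: 0.0
```

{"fn": "play_rows", "kwargs": {
  "moves": [
    [[3.9, -3.6, 0, 0], [3.9, -3.6, 0, 0], [3.9, -3.6, -4, 0], [3.9, -3.6, -7, 0], [3.9, -3.6, -9, 0], [3.9, -3.6, -10.5, 0], [3.9, -3.6, -11.5, 0], [3.9, -3.6, -11.5, 0], [3.9, -3.6, -11.5, 0]]
  ]
}}

```text
t: 2.03
tool_pos: [0.5828, 0.2117, 0.0281]
ee_rot: [[-0.026, 1.0, -0.0], [1.0, 0.026, 0.0], [0.0, -0.0, -1.0]]
wrist_force: [-1.7, 1.3, 0.3]
gripper_width: 0.0298
grip_force: 0.0
```

{"fn": "play_rows", "kwargs": {
  "moves": [
    [[0, 0, 0, 0], [0, 0, 0, 0], [0, 0, 0, 0], [0, 0, 0, 0], [0, 0, 0, 0], [0, 0, 0, 0]]
  ],
  "hand": 0.5
}}

```text
t: 2.53
tool_pos: [0.5815, 0.2114, 0.0283]
ee_rot: [[-0.024, 1.0, -0.004], [1.0, 0.024, 0.001], [0.001, -0.004, -1.0]]
wrist_force: [-5.9, 2.1, 4.7]
gripper_width: 0.0097
grip_force: 39.0
```

{"fn": "play_rows", "kwargs": {
  "moves": [
    [[-1, 0, 0, 0], [-2.5, -0.1, 0, 0], [-4.5, -0.1, 0, 0], [-6.5, -0.2, 0, 0], [-8.5, -0.2, 0, 0], [-10.5, -0.3, 0, 0], [-12.5, -0.3, 0, 0], [-14.5, -0.3, 0, 0], [-15.8, -0.4, 0, 0], [-16.6, -0.4, 0, 0]]
  ]
}}

```text
t: 3.37
tool_pos: [0.4171, 0.2074, 0.0283]
ee_rot: [[-0.025, 1.0, 0.003], [1.0, 0.025, 0.002], [0.002, 0.003, -1.0]]
wrist_force: [2.3, 1.5, -2.3]
gripper_width: 0.0095
grip_force: 40.0
```

{"fn": "play_rows", "kwargs": {
  "moves": [
    [[-0.3, 0, 0, 0], [-0.6, 0, 0, 0], [-0.9, 0, 0, 0], [-0.9, 0, 0, 0], [-0.9, 0, 0, 0]]
  ]
}}

```text
t: 3.78
tool_pos: [0.4116, 0.2073, 0.0283]
ee_rot: [[-0.025, 1.0, 0.006], [1.0, 0.025, 0.002], [0.002, 0.006, -1.0]]
wrist_force: [6.0, 0.8, 2.2]
gripper_width: 0.0093
grip_force: 40.3
```

{"fn": "play_rows", "kwargs": {
  "moves": [
    [[0.3, 0, 0, 0], [0.4, 0, 0, 0], [0.4, 0, 0, 0], [0.4, 0, 4, 0], [0.4, 0, 8, 0], [0.4, 0, 12, 0], [0.4, 0, 15, 0], [0.4, 0, 15, 0]]
  ],
  "hand": 3.0
}}

```text
t: 4.45
tool_pos: [0.4157, 0.2078, 0.1833]
ee_rot: [[-0.025, 1.0, 0.011], [1.0, 0.025, 0.005], [0.004, 0.011, -1.0]]
wrist_force: [1.4, -0.2, 0.4]
gripper_width: 0.0298
grip_force: 0.0
```

{"fn": "play_rows", "kwargs": {
  "moves": [
    [[13.2, -40.4, 0, -88.4], [13.2, -40.4, 0, -88.4], [13.2, -40.4, 0, -88.4], [13.2, -40.4, 0, -88.4], [13.2, -40.4, 0, -88.4], [13.2, -40.4, 0, -88.4], [13.2, -40.4, 0, -88.4], [13.2, -40.4, 0, -88.4], [13.2, -40.4, 0, -88.4], [13.2, -40.4, 0, -88.4]]
  ],
  "hand": 5.0
}}

```text
t: 5.28
tool_pos: [0.5413, -0.1916, 0.1764]
ee_rot: [[0.943, 0.332, -0.003], [0.332, -0.943, 0.001], [-0.002, -0.002, -1.0]]
wrist_force: [0.6, 0.4, 0.3]
gripper_width: 0.05
grip_force: 0.0
```

{"fn": "play_rows", "kwargs": {
  "moves": [
    [[0, 0, 0, -20], [0, 0, 0, -20], [0, 0, 0, -20], [0, 0, 0, -20], [0, 0, 0, -20]]
  ]
}}

```text
t: 5.7
tool_pos: [0.5414, -0.1895, 0.1766]
ee_rot: [[1.0, -0.001, -0.002], [-0.001, -1.0, 0.001], [-0.002, -0.001, -1.0]]
wrist_force: [-0.7, -0.9, 0.2]
gripper_width: 0.05
grip_force: 0.0
```

```bash
python3 - <<'E'
from h import *
p,d=shot('top','top1'); st()
cv2.imwrite('pics/c1.png',cv2.resize(p[125:275,215:415,::-1],None,fx=4,fy=4,interpolation=cv2.INTER_CUBIC))
E
```

```text
t 5.75 tcp [ 0.5416 -0.1893  0.1769] w 0.0501 F [-0.7 -0.6  0. ] y [-0.001 -1.    -0.   ]
```

View pics/c1.png

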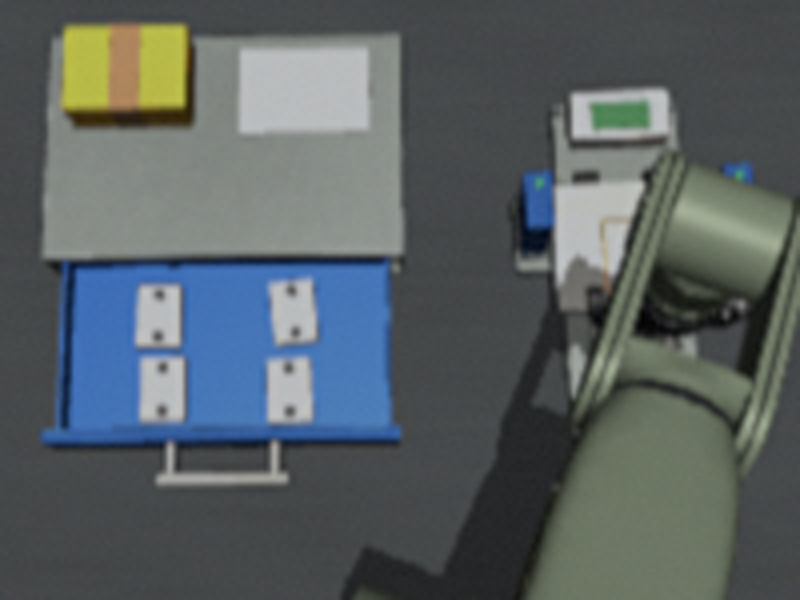

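Crop shows the drawer fully out with four plates: (150,315), (293,311), (163,389), (290,390) in the crop. Now the knob.

{"fn": "play_rows", "kwargs": {
  "moves": [
    [[0.6, -0.7, 0, 3], [0.6, -0.7, -3, 3], [0.6, -0.7, -6, 3], [0.6, -0.7, -8.5, 3], [0.6, -0.7, -10, 3], [0.6, -0.7, -10.6, 3], [0.6, -0.7, -10.6, 3], [0.6, -0.7, -10.6, 3]]
  ]
}}

```text
t: 6.42
tool_pos: [0.5485, -0.1966, 0.0721]
ee_rot: [[0.999, 0.05, 0.001], [0.05, -0.999, -0.0], [0.001, 0.0, -1.0]]
wrist_force: [0.4, 0.6, -0.2]
gripper_width: 0.05
grip_force: 0.0
```

{"fn": "play_rows", "kwargs": {
  "moves": [
    [[0, 0, 0, 0], [0, 0, 0, 0], [0, 0, 0, 0], [0, 0, 0, 0], [0, 0, 0, 0], [0, 0, 0, 0]]
  ],
  "hand": 1.5
}}

```text
t: 6.92
tool_pos: [0.5489, -0.1963, 0.0731]
ee_rot: [[0.999, 0.049, 0.003], [0.049, -0.999, -0.0], [0.003, 0.0, -1.0]]
wrist_force: [0.1, 2.5, 4.5]
gripper_width: 0.021
grip_force: 39.2
```

{"fn": "play_rows", "kwargs": {
  "moves": [
    [[-1, -0.05, 0, 0], [-2.5, -0.13, 0, 0], [-4.5, -0.24, 0, 0], [-6.5, -0.34, 0, 0], [-8.5, -0.45, 0, 0], [-10, -0.52, 0, 0], [-11, -0.58, 0, 0], [-11.5, -0.6, 0, 0], [-11.8, -0.62, 0, 0], [-11.8, -0.62, 0, 0]]
  ]
}}

```text
t: 7.75
tool_pos: [0.4361, -0.2026, 0.0732]
ee_rot: [[0.999, 0.045, 0.015], [0.045, -0.999, -0.001], [0.014, 0.001, -1.0]]
wrist_force: [15.0, 7.8, -3.9]
gripper_width: 0.0206
grip_force: 40.0
```

{"fn": "play_rows", "kwargs": {
  "moves": [
    [[-0.4, 0, 0, 0], [-0.7, 0, 0, 0], [-0.7, 0, 0, 0], [-0.7, 0, 0, 0]]
  ]
}}

```text
t: 8.08
tool_pos: [0.4349, -0.2027, 0.0735]
ee_rot: [[0.999, 0.043, 0.025], [0.043, -0.999, -0.002], [0.025, 0.003, -1.0]]
wrist_force: [29.6, 14.3, -12.5]
gripper_width: 0.021
grip_force: 40.5
```

{"fn": "play_rows", "kwargs": {
  "moves": [
    [[0.9, 0.05, 0, 0], [0.9, 0.05, 0, 0], [0.9, 0.05, 0, 0]]
  ]
}}

```text
t: 8.33
tool_pos: [0.4349, -0.2026, 0.0734]
ee_rot: [[0.999, 0.048, 0.006], [0.048, -0.999, -0.002], [0.006, 0.002, -1.0]]
wrist_force: [2.4, 3.2, 8.6]
gripper_width: 0.021
grip_force: 42.5
```

{"fn": "play_rows", "kwargs": {
  "moves": [
    [[0, 0, 0, 0], [0, 0, 0, 0], [0, 0, 2, 0], [0, 0, 5, 0], [0, 0, 9, 0], [0, 0, 13, 0], [0, 4, 15, 0], [0, 8, 15, 0], [-1, 12, 15, 0], [-1, 15, 15, 0]]
  ],
  "hand": 6.5
}}

```text
t: 9.17
tool_pos: [0.42, -0.0503, 0.2219]
ee_rot: [[0.999, 0.048, -0.001], [0.048, -0.999, 0.0], [-0.001, -0.0, -1.0]]
wrist_force: [0.2, -0.2, 0.6]
gripper_width: 0.0649
grip_force: 0.0
```

{"fn": "play_rows", "kwargs": {
  "moves": [
    [[-2, 4, 0, 1], [-4, 7, 0, 1], [-5, 8, 0, 1], [-5, 8, 0, 1], [-5, 8, 0, 1]]
  ]
}}

```text
t: 9.58
tool_pos: [0.3718, 0.0278, 0.2217]
ee_rot: [[0.998, 0.068, 0.001], [0.068, -0.998, -0.001], [0.001, 0.001, -1.0]]
wrist_force: [1.2, -0.1, 0.8]
gripper_width: 0.0655
grip_force: 0.0
```

```bash
cat > plates.py <<'E'
from h import *
def find(box,zt,n='top',thr=(40,170),p=None):
    """bright unsaturated slabs in image box (u0,v0,u1,v1); -> list of centre mm, size, angle of the long side"""
    if p is None: p,_=shot(n)
    hsv=cv2.cvtColor(p,cv2.COLOR_RGB2HSV); u0,v0,u1,v1=box; k=4
    big=cv2.resize(hsv[v0:v1,u0:u1],None,fx=k,fy=k,interpolation=cv2.INTER_LINEAR)
    m=((big[...,1]<thr[0]*2)&(big[...,2]>thr[1]*.7)).astype(np.uint8)
    out=[]
    for c in cv2.findContours(m,cv2.RETR_EXTERNAL,cv2.CHAIN_APPROX_NONE)[0]:
        if cv2.contourArea(c)<40*k*k: continue
        uv=(c[:,0]+.5)/k-.5+[u0,v0]; P=ray(n,uv,zt)[:,:2]*1000
        (cx,cy),(w,h),a=cv2.minAreaRect(P.astype(np.float32))
        if h>w: w,h,a=h,w,a+90
        a=(a+90)%180-90
        hull=cv2.convexHull(P.astype(np.float32)); M=cv2.moments(hull)
        out.append((M['m10']/M['m00'],M['m01']/M['m00'],w,h,a)); print(n,np.round(out[-1],1),'uv',np.round(uv.mean(0)))
    return out
E
python3 - <<'E'
from plates import *
st(); p,d=shot('top'); s,ds=shot('side','side1')
find((232,193,315,233),.024,p=p)
cv2.imwrite('pics/c2.png',cv2.resize(p[125:275,215:415,::-1],None,fx=4,fy=4,interpolation=cv2.INTER_CUBIC))
E
```

```text
t 9.58 tcp [0.3718 0.0278 0.2217] w 0.0655 F [ 1.2 -0.1  0.8] y [ 0.068 -0.998  0.001]
top [502.4 146.6  70.   47.9   2. ] uv [287. 222.]
top [502.6 274.   67.1  46.9   2.7] uv [255. 222.]
top [577.8 281.5  65.2  47.6   0.7] uv [254. 204.]
top [583.4 145.6  67.5  46.    7.3] uv [288. 203.]
```

View pics/c2.png

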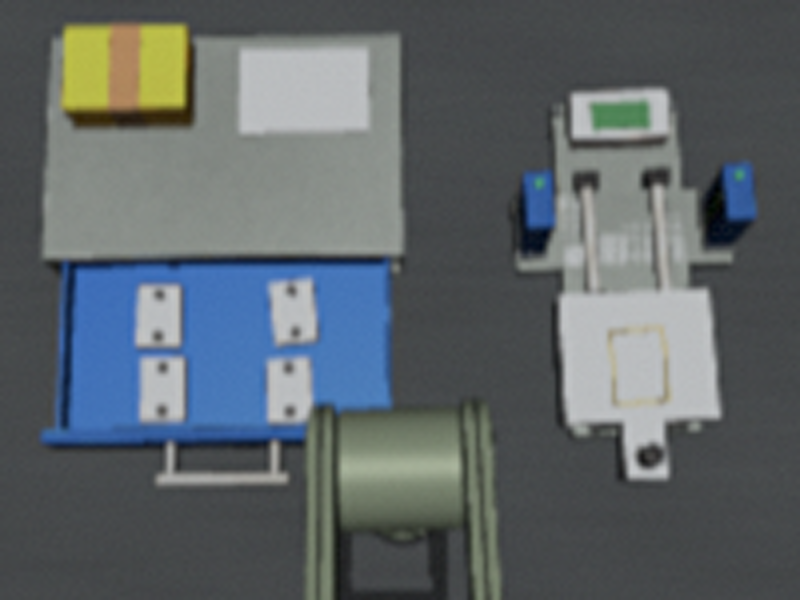

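View pics/side1.png

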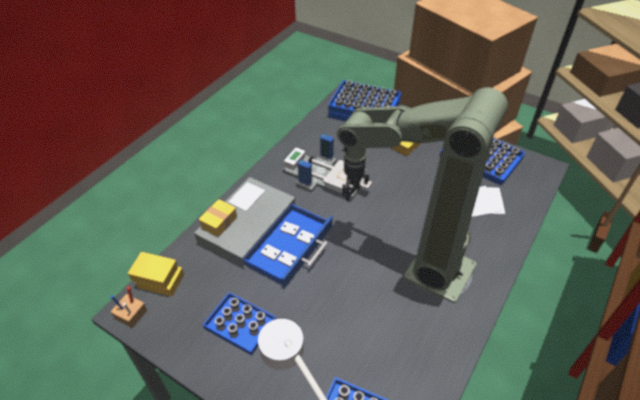

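Both fully out; seat outline at crop (639,366), knob (650,455), four plates unobstructed.

```bash
python3 - <<'E'
from plates import *
p,d=shot('top'); s,ds=shot('side')
for n,im,bx in(('top',p,(350,195,400,250)),('side',s,None)):
    hsv=cv2.cvtColor(im,cv2.COLOR_RGB2HSV)
    C=cloud(n,viewer.camera(n)[1] if 0 else (d if n=='top' else ds))
    R=(C[...,0]>.38)&(C[...,0]<.63)&(C[...,1]>-.3)&(C[...,1]<-.1)
    b=im.astype(int); o=R&(b[...,0]-b[...,2]>35)&(C[...,2]>.05)&(C[...,2]<.07)
    v,u=np.nonzero(o); 
    if len(u)>10:
        P=ray(n,np.c_[u,v],.06)[:,:2]*1000; r=cv2.minAreaRect(P.astype(np.float32)); print(n,'outline',len(u),np.round(r,1) if 0 else r, P.mean(0))
    k=R&(C[...,2]>.095)&(C[...,2]<.112); v,u=np.nonzero(k)
    if len(u): P=ray(n,np.c_[u,v],.104)[:,:2]*1000; print(n,'knob',len(u),P.mean(0),P.min(0),P.max(0))
    pl=R&(C[...,2]>.053)&(C[...,2]<.067)&(hsv[...,1]<60)&(hsv[...,2]>100)&(C[...,0]>.46)
    v,u=np.nonzero(pl); P=ray(n,np.c_[u,v],.06)[:,:2]*1000; r=cv2.minAreaRect(P.astype(np.float32)); print(n,'platen',len(u),r)
find((232,215,340,285),.024,n='side',p=s)
E
```

```text
top knob 27 [ 435.29693469 -200.95912641] [ 427.17452611 -210.61243122] [ 446.03987136 -191.70874433]
top platen 1244 ((530.6295166015625, -197.09085083007812), (144.51910400390625, 150.26840209960938), 3.2384097576141357)
side knob 20 [ 433.10344321 -197.37569538] [ 423.45596654 -209.44913852] [ 443.17745189 -184.40770615]
side platen 338 ((529.363525390625, -191.45175170898438), (145.6851348876953, 157.5857391357422), 3.1180953979492188)
side [393.7 305.8 101.6  78.6  32.6] uv [307. 278.]
side [336.8 250.5  97.7  60.1  48.9] uv [329. 273.]
side [504.8 277.7  63.5  50.8   1.8] uv [287. 258.]
side [575.2 285.7  71.6  51.2   0.6] uv [270. 252.]
side [435.4 193.8 142.9  52.9 -89. ] uv [315. 252.]
side [506.  151.8  59.5  52.6   3.1] uv [305. 236.]
side [581.6 150.1  68.4  52.7   7.9] uv [289. 228.]
side [707.7 245.5 255.7 155.4 -88.8] uv [250. 230.]
```

```bash
python3 - <<'E'
from plates import *
acc=sum(shot('top')[0].astype(float) for _ in range(4))/4
b=acc[...,0]-acc[...,2]; u0,v0,u1,v1=360,203,390,232
sub=b[v0:v1,u0:u1]; bg=np.median(sub); w=np.clip(sub-bg-8,0,None)
print('bg',bg,'max',sub.max())
v,u=np.nonzero(w>0); W=w[v,u]; P=ray('top',np.c_[u+u0,v+v0],.06)[:,:2]*1000
r=cv2.minAreaRect(P.astype(np.float32)); print(r)
a=np.radians(3.1); R=np.array([[np.cos(a),np.sin(a)],[-np.sin(a),np.cos(a)]]); c=np.array(r[0]); Q=(P-c)@R.T
for ax,h in((0,36),(1,26)):
    e=[]
    for s in(-1,1):
        m=(abs(Q[:,ax]-s*h)<6)&(abs(Q[:,1-ax])<(20 if ax==0 else 28)); e.append(np.average(Q[m,ax],weights=W[m]))
    print('axis',ax,e,np.mean(e))
    c=c+R[ax]*np.mean(e)
print('seat',c)
E
```

```text
bg -4.25 max 33.75
((526.3558349609375, -198.4748992919922), (79.51184844970703, 59.601036071777344), 0.6887279152870178)
axis 0 [np.float64(-36.28601255503859), np.float64(36.1250975542908)] -0.0804575003738961
axis 1 [np.float64(-25.148526360295012), np.float64(26.805260014751525)] 0.8283668272282565
seat [ 526.2306981  -197.65209568]
```

```bash
cat >> plates.py <<'E'
def holes(p,centres,zt,n='top'):
    """midpoint and direction of the two bolt holes near each centre (mm)"""
    g=p.astype(float).sum(2); v,u=np.mgrid[:400,:640]; uv=np.c_[u.ravel(),v.ravel()]
    P=ray(n,uv,zt)[:,:2]*1000; res=[]
    for c in centres:
        a=np.radians(c[4]); ax=np.array([np.cos(a),np.sin(a)]); q=P-[c[0],c[1]]; l=q@ax; t=q@[-ax[1],ax[0]]
        hs=[]
        for s in(-1,1):
            m=(abs(t)<11)&(s*l>7)&(s*l<28); gg=g.ravel()[m]; w=np.clip(np.percentile(gg,70)-30-gg,0,None)
            hs.append((P[m]*w[:,None]).sum(0)/w.sum())
        h=np.array(hs); dd=h[1]-h[0]; res.append((h.mean(0),np.linalg.norm(dd),np.degrees(np.arctan2(dd[1],dd[0]))))
        print('holes mid',np.round(res[-1][0],1),'sep',round(res[-1][1],1),'ang',round(res[-1][2],1))
    return res
E
python3 - <<'E'
from plates import *
p=np.mean([shot('top')[0].astype(float) for _ in range(4)],0).astype(np.uint8)
c=find((232,193,315,233),.024,p=p)
holes(p,c,.024)
E
```

```text
top [502.7 146.7  69.   47.9   2. ] uv [287. 222.]
top [502.6 274.   67.   46.9   2.7] uv [255. 222.]
top [577.8 281.4  65.2  47.5   0.7] uv [254. 204.]
top [583.4 145.6  67.4  46.1   7.3] uv [288. 203.]
holes mid [503.6 147.6] sep 43.5 ang 3.4
holes mid [502.9 274.7] sep 42.3 ang 1.9
holes mid [578.3 282.2] sep 43.6 ang 0.9
holes mid [584.1 145.8] sep 43.7 ang 7.0
```

{"fn": "play_rows", "kwargs": {
  "moves": [
    [[4, 3.6, 0, 0], [8, 7, -3, 0], [11, 10, -6, -1.2], [13.15, 11.9, -9, -1.2], [13.15, 11.9, -12, -1.2], [13.15, 11.9, -15, -1.2], [13.15, 11.9, -17, -1.2], [13.15, 11.9, -17, -1.2], [13.15, 11.9, -17, -1.2]]
  ],
  "grip_force": 60
}}

```text
t: 10.93
tool_pos: [0.5028, 0.1466, 0.0507]
ee_rot: [[0.999, 0.046, -0.003], [0.046, -0.999, -0.001], [-0.003, 0.001, -1.0]]
wrist_force: [-0.2, -0.2, 0.4]
gripper_width: 0.0653
grip_force: 0.0
```

{"fn": "play_rows", "kwargs": {
  "moves": [
    [[0.05, 0.05, -1.5, 0], [0.05, 0.05, -3, 0], [0.05, 0.05, -3.9, 0], [0.05, 0.05, -3.9, 0], [0.05, 0.05, -3.9, 0]]
  ]
}}

```text
t: 11.35
tool_pos: [0.5048, 0.1473, 0.014]
ee_rot: [[0.999, 0.045, 0.002], [0.045, -0.999, 0.0], [0.002, -0.0, -1.0]]
wrist_force: [0.3, 0.3, -0.2]
gripper_width: 0.0653
grip_force: 0.0
```

{"fn": "play_rows", "kwargs": {
  "moves": [
    [[0, 0, 0, 0], [0, 0, 0, 0], [0, 0, 0, 0], [0, 0, 0, 0], [0, 0, 0, 0], [0, 0, 0, 0]]
  ],
  "hand": 3.5
}}

```text
t: 11.85
tool_pos: [0.5052, 0.1475, 0.0144]
ee_rot: [[0.999, 0.045, 0.003], [0.045, -0.999, 0.001], [0.003, -0.0, -1.0]]
wrist_force: [-0.4, -1.0, 6.1]
gripper_width: 0.0422
grip_force: 60.7
```

{"fn": "play_rows", "kwargs": {
  "moves": [
    [[0, 0, 2, 0], [0, 0, 5, 0], [0, 0, 9, 0], [0, 0, 12, 0], [0, 0, 12, 0], [0, 0, 12, 0]]
  ]
}}

```text
t: 12.35
tool_pos: [0.5051, 0.1476, 0.1349]
ee_rot: [[0.999, 0.045, 0.005], [0.045, -0.999, 0.001], [0.005, -0.001, -1.0]]
wrist_force: [-0.2, -0.3, -1.5]
gripper_width: 0.0422
grip_force: 61.7
```

{"fn": "play_rows", "kwargs": {
  "moves": [
    [[0.3, -4, 0, 0.5], [0.6, -8, 0, 0.5], [0.9, -12, 0, 0.5], [1.1, -16, 0, 0.5], [1.4, -20, 0, 0.5], [1.7, -24, 0, 0.5], [2, -28, 0, 0.5], [2.3, -32, 0, 0.5], [2.3, -34.5, 0, 0.5], [2.3, -34.5, 0, 0.5]]
  ]
}}

```text
t: 13.18
tool_pos: [0.5262, -0.2022, 0.1307]
ee_rot: [[0.999, 0.049, -0.002], [0.049, -0.999, -0.001], [-0.002, 0.001, -1.0]]
wrist_force: [1.1, 0.4, -1.3]
gripper_width: 0.0422
grip_force: 61.8
```

{"fn": "play_rows", "kwargs": {
  "moves": [
    [[0, 0, -1, 0], [0, 0, -3, 0], [0, 0, -5, 0], [0, 0, -5.5, 0], [0, 0, -5.5, 0], [0, 0, -5.5, 0]]
  ]
}}

```text
t: 13.68
tool_pos: [0.5269, -0.1967, 0.0771]
ee_rot: [[0.998, 0.055, -0.001], [0.055, -0.998, 0.001], [-0.001, -0.001, -1.0]]
wrist_force: [0.5, 0.2, -1.5]
gripper_width: 0.042
grip_force: 61.8
```

{"fn": "play_rows", "kwargs": {
  "moves": [
    [[0.1, -0.1, -0.6, 0], [0.1, -0.1, -1.1, 0], [0.1, -0.1, -1.1, 0], [0.1, -0.1, -1.1, 0], [0.1, -0.1, -1.1, 0]]
  ]
}}

```text
t: 14.1
tool_pos: [0.5282, -0.1988, 0.0669]
ee_rot: [[0.999, 0.054, 0.0], [0.054, -0.999, -0.0], [0.0, 0.0, -1.0]]
wrist_force: [0.1, -0.2, -2.2]
gripper_width: 0.0424
grip_force: 61.8
```

{"fn": "play_rows", "kwargs": {
  "moves": [
    [[0, 0.1, -0.1, 0], [0, 0.1, -0.2, 0], [0, 0.1, -0.2, 0], [0, 0.1, -0.2, 0]]
  ]
}}

```text
t: 14.43
tool_pos: [0.528, -0.1977, 0.0646]
ee_rot: [[0.999, 0.054, -0.0], [0.054, -0.999, -0.0], [-0.0, 0.0, -1.0]]
wrist_force: [0.6, -0.5, -1.8]
gripper_width: 0.042
grip_force: 61.8
```

{"fn": "play_rows", "kwargs": {
  "moves": [
    [[0, 0, 0, 0], [0, 0, 0, 0], [0, 0, 1, 0], [0, 0, 3, 0], [0, 0, 6, 0], [0, 4, 8, 0], [-0.5, 8, 8, 0], [-0.5, 12, 8, 0], [-0.5, 16, 8, 0], [-0.5, 20, 8, 0]]
  ],
  "hand": 5.4
}}

```text
t: 15.27
tool_pos: [0.523, 0.0039, 0.146]
ee_rot: [[0.999, 0.053, 0.002], [0.053, -0.999, -0.0], [0.002, 0.0, -1.0]]
wrist_force: [0.7, 0.6, -0.1]
gripper_width: 0.0539
grip_force: 0.0
```

{"fn": "play_rows", "kwargs": {
  "moves": [
    [[-0.5, 4, 0, 0], [-0.5, 8, 0, 0], [-1, 12, 0, -0.5], [-1, 16, 0, -0.8], [-1.5, 20, 0, -0.8], [-2, 24, 0, -0.8], [-2, 27.2, 0, -0.8], [-2, 27.2, 0, -0.8], [-2, 27.2, 0, -0.8]]
  ],
  "hand": 6.5
}}

```text
t: 16.02
tool_pos: [0.5029, 0.2758, 0.1452]
ee_rot: [[0.999, 0.043, 0.001], [0.043, -0.999, 0.0], [0.001, -0.0, -1.0]]
wrist_force: [-1.1, 0.4, -0.3]
gripper_width: 0.0649
grip_force: 0.0
```

```bash
cat > pile.py <<'E'
from plates import *
import sys
zt=float(sys.argv[1]); seat=np.array([526.2,-197.7])
p=np.mean([shot('top')[0].astype(float) for _ in range(3)],0).astype(np.uint8); d=shot('top')[1]
cv2.imwrite('pics/pile%s.png'%sys.argv[1],cv2.resize(p[190:265,340:440,::-1],None,fx=8,fy=8,interpolation=cv2.INTER_CUBIC))
z=cloud('top',d)[...,2]; v,u=np.nonzero((abs(z-zt)<.007)&(np.abs(np.arange(640)-374)<25)[None]&((np.arange(400)>190)&(np.arange(400)<240))[:,None])
P=ray('top',np.c_[u,v],zt)[:,:2]*1000; r=cv2.minAreaRect(P.astype(np.float32)); print('depth top',len(u),r,'z',np.median(z[v,u]))
h=holes(p,[(*seat,0,0,3.1)],zt)[0]; q=h[0]-seat; a=np.radians(3.1); print('off along',q@[np.cos(a),np.sin(a)],'across',q@[-np.sin(a),np.cos(a)])
st()
E
python3 pile.py .074
```

```text
depth top 203 ((529.9998168945312, -176.61761474609375), (118.77820587158203, 172.89755249023438), 72.37098693847656) z 0.0741971241682226
holes mid [ 526.7 -197.8] sep 43.8 ang 5.0
off along 0.5147856613507 across -0.17221166975230412
t 16.22 tcp [0.5032 0.273  0.1449] w 0.0646 F [-0.4 -0.3 -0.2] y [ 0.039 -0.999  0.   ]
```

View pics/pile.074.png

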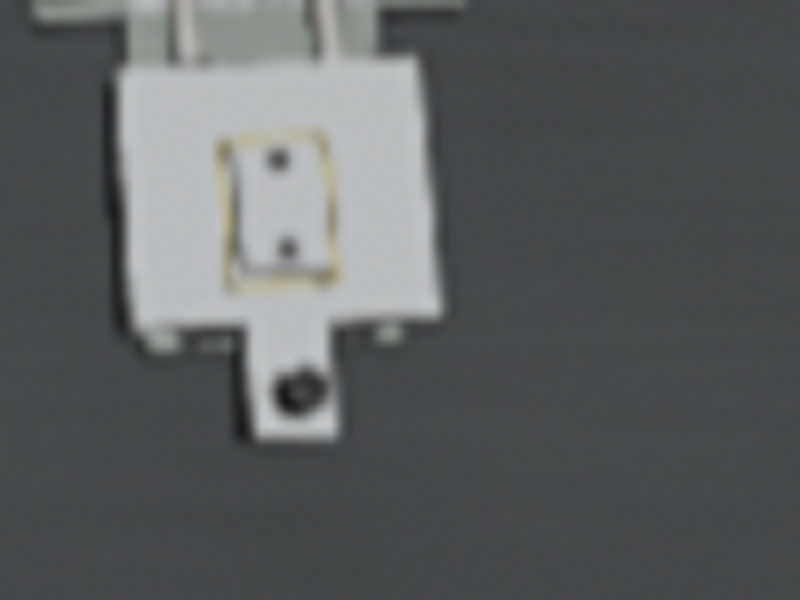

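Plate 1 sits inside the outline (holes at (279,160),(288,249) in crop), 0.5 mm off. Check the drawer hasn't changed before the second.

```bash
cat > drw.py <<'E'
from plates import *
p,_=shot('top'); c=find((232,193,315,233),.024,p=p)
c=[k for k in c if abs(k[2]-66)<9 and abs(k[3]-47)<6]; holes(p,c,.024)
find((250,215,320,270),.024,n='side'); st()
E
python3 drw.py
```

```text
top [497.4 278.2  82.6  48.5  63.1] uv [255. 223.]
top [588.1 271.4  61.5  29.3  16.5] uv [257. 201.]
top [583.9 145.6  67.8  46.1   7.2] uv [288. 202.]
top [609.4 359.2  37.6  32.5 -86.3] uv [235. 196.]
holes mid [584.8 146.1] sep 44.5 ang 8.3
side [541.1 282.1 141.4  56.8   7.6] uv [278. 255.]
side [570.8 150.3  52.4  51.2 -80.8] uv [292. 229.]
side [688.4 207.  176.6  99.9 -52. ] uv [258. 228.]
t 16.32 tcp [0.5033 0.273  0.1448] w 0.0652 F [-0.7  0.1  0.1] y [ 0.038 -0.999  0.   ]
```

{"fn": "play_rows", "kwargs": {
  "moves": [
    [[0, 0.15, -4, 0], [0, 0.15, -7.5, 0], [0, 0.15, -10, 0], [0, 0.15, -12, 0], [0, 0.15, -13.1, 0], [0, 0.15, -13.1, 0], [0, 0.15, -13.1, 0]]
  ]
}}

```text
t: 16.9
tool_pos: [0.5034, 0.2754, 0.0138]
ee_rot: [[0.999, 0.039, -0.0], [0.039, -0.999, -0.0], [-0.0, 0.0, -1.0]]
wrist_force: [0.7, 0.3, 0.0]
gripper_width: 0.0651
grip_force: 0.0
```

{"fn": "play_rows", "kwargs": {
  "moves": [
    [[0, 0, 0, 0], [0, 0, 0, 0], [0, 0, 0, 0], [0, 0, 0, 0], [0, 0, 0, 0], [0, 0, 0, 0]]
  ],
  "hand": 3.5
}}

```text
t: 17.4
tool_pos: [0.5044, 0.2762, 0.0157]
ee_rot: [[0.999, 0.04, 0.004], [0.04, -0.999, 0.001], [0.004, -0.001, -1.0]]
wrist_force: [0.5, -2.5, 6.7]
gripper_width: 0.0421
grip_force: 61.1
```

{"fn": "play_rows", "kwargs": {
  "moves": [
    [[0, 0, 2, 0], [0, 0, 5, 0], [0, 0, 9, 0], [0, 0, 12, 0], [0, 0, 12, 0], [0, 0, 12, 0]]
  ]
}}

```text
t: 17.9
tool_pos: [0.504, 0.2764, 0.1362]
ee_rot: [[0.999, 0.04, 0.005], [0.04, -0.999, 0.003], [0.005, -0.002, -1.0]]
wrist_force: [-1.1, 0.2, -3.2]
gripper_width: 0.0421
grip_force: 61.4
```

{"fn": "play_rows", "kwargs": {
  "moves": [
    [[0.2, -4, 0, 0.8], [0.4, -8, 0, 0.8], [0.6, -12, 0, 0.8], [0.8, -16, 0, 0.8], [1, -20, 0, 0.8], [1.2, -24, 0, 0.8], [1.4, -28, 0, 0.8], [1.6, -32, 0, 0.8], [1.8, -36, 0, 0.8], [2.1, -40, 0, 0.8]]
  ]
}}

```text
t: 18.73
tool_pos: [0.5224, -0.1258, 0.132]
ee_rot: [[0.999, 0.054, -0.003], [0.054, -0.999, 0.001], [-0.003, -0.001, -1.0]]
wrist_force: [0.2, -0.3, -1.3]
gripper_width: 0.0416
grip_force: 61.4
```

{"fn": "play_rows", "kwargs": {
  "moves": [
    [[0.2, -4, 0, 0], [0.3, -7.4, 0, 0], [0.3, -7.4, -1.5, 0], [0.3, -7.4, -3, 0], [0.3, -7.4, -4.5, 0], [0.3, -7.4, -4.5, 0], [0.3, -7.4, -4.5, 0]]
  ]
}}

```text
t: 19.32
tool_pos: [0.5256, -0.1977, 0.0868]
ee_rot: [[0.999, 0.054, -0.004], [0.054, -0.999, 0.002], [-0.004, -0.002, -1.0]]
wrist_force: [-0.2, -0.0, -0.3]
gripper_width: 0.0418
grip_force: 61.5
```

{"fn": "play_rows", "kwargs": {
  "moves": [
    [[0.2, 0, -0.2, 0], [0.2, 0, -0.5, 0], [0.2, 0, -0.5, 0], [0.2, 0, -0.5, 0], [0.2, 0, -0.5, 0]]
  ]
}}

```text
t: 19.73
tool_pos: [0.5293, -0.1982, 0.084]
ee_rot: [[0.999, 0.054, 0.001], [0.054, -0.999, -0.0], [0.001, 0.0, -1.0]]
wrist_force: [0.2, 0.2, -1.4]
gripper_width: 0.0419
grip_force: 61.5
```

{"fn": "play_rows", "kwargs": {
  "moves": [
    [[-0.1, 0.05, -0.2, 0], [-0.1, 0.05, -0.35, 0], [-0.1, 0.05, -0.35, 0], [-0.1, 0.05, -0.35, 0], [-0.1, 0.05, -0.35, 0]]
  ]
}}

```text
t: 20.15
tool_pos: [0.5281, -0.1978, 0.0801]
ee_rot: [[0.999, 0.054, -0.0], [0.054, -0.999, -0.0], [-0.0, 0.0, -1.0]]
wrist_force: [0.6, 0.4, -0.7]
gripper_width: 0.0421
grip_force: 61.5
```

{"fn": "play_rows", "kwargs": {
  "moves": [
    [[0, 0, 0, 0], [0, 0, 0, 0], [0, 0, 1, 0], [0, 0, 3, 0], [0, 0, 6, 0], [0, 4, 7, 0], [-1, 8, 7, 0], [-3, 12, 7, 0], [-5, 16, 7, 0], [-7, 19, 7, 0]]
  ],
  "hand": 5.4
}}

```text
t: 20.98
tool_pos: [0.4582, -0.0065, 0.1511]
ee_rot: [[0.999, 0.054, 0.002], [0.054, -0.999, 0.0], [0.002, -0.0, -1.0]]
wrist_force: [0.8, -0.3, -0.8]
gripper_width: 0.054
grip_force: 0.0
```

```bash
python3 pile.py .088; python3 drw.py
```

```text
depth top 193 ((529.0980834960938, -196.56350708007812), (62.49809646606445, 45.60000228881836), 0.6911493539810181) z 0.08857598701085007
holes mid [ 527.2 -198. ] sep 43.7 ang 3.2
off along 1.0090909393535035 across -0.39094261947592296
t 21.18 tcp [ 0.4585 -0.0074  0.1512] w 0.0537 F [-0.   0.5  0.2] y [ 0.056 -0.998  0.001]
top [577.4 281.4  66.2  47.6   0.7] uv [254. 204.]
top [584.2 145.5  68.   46.2   7. ] uv [288. 202.]
holes mid [578.8 282.3] sep 44.6 ang 1.3
holes mid [584.9 146.2] sep 44.3 ang 8.1
side [431.3 220.9  95.2  49.1  72.4] uv [312. 257.]
side [575.7 285.7  69.6  51.3   0.6] uv [270. 252.]
side [582.3 150.1  69.4  52.8   8.5] uv [289. 228.]
side [686.6 203.7 174.4 124.6 -57.6] uv [260. 227.]
t 21.28 tcp [ 0.4594 -0.0087  0.1509] w 0.0538 F [ 0.1 -0.6  0.2] y [ 0.054 -0.999  0.001]
```

View pics/pile.088.png

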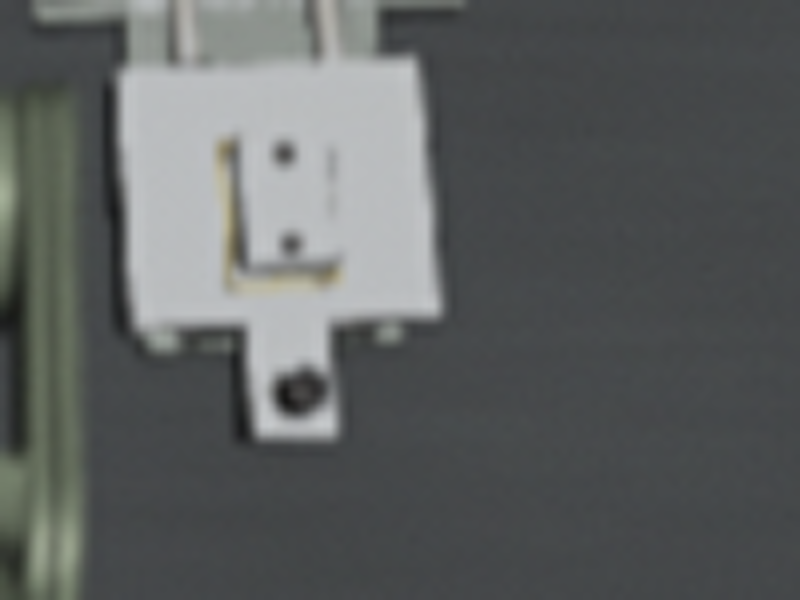

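Second plate is squarely on the first (holes (284,153),(291,243)); next plate D.

{"fn": "play_rows", "kwargs": {
  "moves": [
    [[3, 4, 0, 4.4], [6, 8, 0, 4.4], [9, 12, 0, 4.4], [12, 15.5, 0, 4.4], [12.4, 15.5, -3, 4.4], [12.4, 15.5, -6, 4.4], [12.4, 15.5, -9, 4.4], [12.4, 15.5, -9, 4.4], [12.4, 15.5, -9, 4.4]]
  ],
  "hand": 6.5
}}

```text
t: 22.03
tool_pos: [0.5822, 0.1456, 0.0586]
ee_rot: [[0.992, 0.129, -0.004], [0.129, -0.992, -0.001], [-0.004, 0.001, -1.0]]
wrist_force: [1.1, 0.3, -0.0]
gripper_width: 0.0653
grip_force: 0.0
```

{"fn": "play_rows", "kwargs": {
  "moves": [
    [[0.1, 0, -1.5, 0], [0.1, 0, -3, 0], [0.1, 0, -4.3, 0], [0.1, 0, -4.3, 0], [0.1, 0, -4.3, 0]]
  ]
}}

```text
t: 22.45
tool_pos: [0.5847, 0.1463, 0.0189]
ee_rot: [[0.992, 0.129, 0.003], [0.129, -0.992, 0.0], [0.003, -0.0, -1.0]]
wrist_force: [0.1, 0.1, 1.8]
gripper_width: 0.0651
grip_force: 0.0
```

{"fn": "play_rows", "kwargs": {
  "moves": [
    [[0, 0, 0, 0], [0, 0, 0, 0], [0, 0, 0, 0], [0, 0, 0, 0], [0, 0, 0, 0], [0, 0, 0, 0]]
  ],
  "hand": 3.5
}}

```text
t: 22.95
tool_pos: [0.5849, 0.1469, 0.0197]
ee_rot: [[0.991, 0.131, 0.004], [0.131, -0.991, 0.0], [0.004, 0.0, -1.0]]
wrist_force: [-0.3, -1.4, 6.2]
gripper_width: 0.0413
grip_force: 59.7
```

{"fn": "play_rows", "kwargs": {
  "moves": [
    [[0, 0, 2, 0], [0, 0, 5, 0], [0, 0, 9, 0], [0, 0, 12, 0], [0, 0, 12, 0], [0, 0, 12, 0]]
  ]
}}

```text
t: 23.45
tool_pos: [0.5846, 0.1471, 0.1401]
ee_rot: [[0.991, 0.13, 0.006], [0.13, -0.991, 0.001], [0.006, -0.0, -1.0]]
wrist_force: [-0.8, 1.4, -2.1]
gripper_width: 0.0407
grip_force: 60.8
```

{"fn": "play_rows", "kwargs": {
  "moves": [
    [[0, 0, -4, 0], [0, 0, -8, 0], [0, 0, -10.5, 0], [0, 0, -11.7, 0], [0, 0, -12.1, 0], [0, 0, -12.1, 0], [0, 0, -12.1, 0]]
  ]
}}

```text
t: 24.03
tool_pos: [0.5849, 0.1461, 0.0174]
ee_rot: [[0.991, 0.132, 0.004], [0.132, -0.991, -0.001], [0.004, 0.002, -1.0]]
wrist_force: [1.4, -4.0, 11.5]
gripper_width: 0.0406
grip_force: 83.2
```

{"fn": "play_rows", "kwargs": {
  "moves": [
    [[0, 0, 0, 0], [0, 0, 0, 0], [0, 0, -0.3, 0], [0, 0, -0.5, 0], [0, 0, -0.5, 0], [0, 0, -0.5, 0]]
  ],
  "hand": 5.8
}}

```text
t: 24.53
tool_pos: [0.5828, 0.1469, 0.0103]
ee_rot: [[0.991, 0.13, -0.002], [0.13, -0.991, -0.0], [-0.002, 0.0, -1.0]]
wrist_force: [-0.2, -0.9, -0.0]
gripper_width: 0.058
grip_force: 0.0
```

{"fn": "play_rows", "kwargs": {
  "moves": [
    [[0.1, 0, 0.3, 0], [0.1, 0, 0.3, 0], [0.1, 0, 0.3, 0]]
  ]
}}

```text
t: 24.78
tool_pos: [0.5846, 0.147, 0.0144]
ee_rot: [[0.991, 0.13, 0.001], [0.13, -0.991, 0.0], [0.001, -0.0, -1.0]]
wrist_force: [0.1, -0.5, -0.3]
gripper_width: 0.0575
grip_force: 0.0
```

{"fn": "play_rows", "kwargs": {
  "moves": [
    [[0, 0, 0, 0], [0, 0, 0, 0], [0, 0, 0, 0], [0, 0, 0, 0], [0, 0, 0, 0], [0, 0, 0, 0]]
  ],
  "hand": 3.5
}}

```text
t: 25.28
tool_pos: [0.5848, 0.147, 0.0147]
ee_rot: [[0.991, 0.13, 0.001], [0.13, -0.991, 0.0], [0.001, -0.0, -1.0]]
wrist_force: [-1.2, -0.5, 4.8]
gripper_width: 0.0422
grip_force: 61.4
```

{"fn": "play_rows", "kwargs": {
  "moves": [
    [[0, 0, 2, 0], [0, 0, 5, 0], [0, 0, 9, 0], [0, 0, 12, 0], [0, 0, 12, 0], [0, 0, 12, 0]]
  ]
}}

```text
t: 25.78
tool_pos: [0.5849, 0.147, 0.1353]
ee_rot: [[0.991, 0.13, 0.003], [0.13, -0.991, 0.001], [0.003, -0.0, -1.0]]
wrist_force: [-0.4, -0.1, -1.5]
gripper_width: 0.0419
grip_force: 61.4
```

{"fn": "play_rows", "kwargs": {
  "moves": [
    [[-0.7, -4, 0, -4.4], [-1.4, -8, 0, -4.4], [-2, -12, 0, -4.4], [-2.7, -16, 0, -4.4], [-3.4, -20, 0, -4.4], [-4.1, -24, 0, -4.4], [-4.8, -28, 0, -4.4], [-5.4, -32, 0, -4.4], [-5.8, -34.5, 0, -4.4], [-5.8, -34.5, 0, -4.4]]
  ]
}}

```text
t: 26.62
tool_pos: [0.524, -0.2023, 0.1315]
ee_rot: [[0.999, 0.049, -0.004], [0.049, -0.999, -0.0], [-0.004, 0.0, -1.0]]
wrist_force: [-0.0, -0.6, -1.2]
gripper_width: 0.0419
grip_force: 61.5
```

{"fn": "play_rows", "kwargs": {
  "moves": [
    [[0, 0, -1, 0], [0, 0, -2.5, 0], [0, 0, -3.2, 0], [0, 0, -3.2, 0], [0, 0, -3.2, 0]]
  ]
}}

```text
t: 27.03
tool_pos: [0.5258, -0.1968, 0.1008]
ee_rot: [[0.998, 0.055, -0.003], [0.055, -0.998, 0.001], [-0.003, -0.001, -1.0]]
wrist_force: [0.4, 0.0, -0.8]
gripper_width: 0.0417
grip_force: 61.5
```

{"fn": "play_rows", "kwargs": {
  "moves": [
    [[0, -0.05, -0.3, 0], [0, -0.05, -0.5, 0], [0, -0.05, -0.5, 0], [0, -0.05, -0.5, 0], [0, -0.05, -0.5, 0]]
  ]
}}

```text
t: 27.45
tool_pos: [0.5265, -0.1986, 0.0974]
ee_rot: [[0.999, 0.054, 0.001], [0.054, -0.999, -0.0], [0.001, 0.0, -1.0]]
wrist_force: [1.1, -0.2, -1.3]
gripper_width: 0.0422
grip_force: 61.5
```

{"fn": "play_rows", "kwargs": {
  "moves": [
    [[0, 0.1, -0.2, 0], [0, 0.1, -0.4, 0], [0, 0.1, -0.4, 0], [0, 0.1, -0.4, 0], [0, 0.1, -0.4, 0]]
  ]
}}

```text
t: 27.87
tool_pos: [0.5263, -0.1976, 0.093]
ee_rot: [[0.999, 0.054, -0.0], [0.054, -0.999, -0.0], [-0.0, 0.0, -1.0]]
wrist_force: [1.0, 0.9, -1.5]
gripper_width: 0.042
grip_force: 61.6
```

{"fn": "play_rows", "kwargs": {
  "moves": [
    [[0, 0, 0, 0], [0, 0, 0, 0], [0, 0, 1, 0], [0, 0, 3, 0], [0, 0, 5, 0], [0, 4, 6, 0], [-1, 8, 6, 0], [-3, 12, 6, 0], [-5, 16, 6, 0], [-7, 19, 6, 0]]
  ],
  "hand": 5.4
}}

```text
t: 28.7
tool_pos: [0.4565, -0.0064, 0.1541]
ee_rot: [[0.999, 0.054, 0.002], [0.054, -0.999, 0.0], [0.002, -0.0, -1.0]]
wrist_force: [0.8, 1.6, -0.6]
gripper_width: 0.0538
grip_force: 0.0
```

```bash
python3 pile.py .102; python3 drw.py
```

```text
depth top 218 ((494.6117858886719, -198.99891662597656), (127.69931030273438, 44.37012481689453), 3.270012378692627) z 0.10264996130477347
holes mid [ 526.3 -197.7] sep 44.3 ang 3.1
off along 0.077298763114838 across 0.025590207411037985
t 28.9 tcp [ 0.4568 -0.0073  0.1542] w 0.0535 F [ 0.7 -0.6  0.4] y [ 0.056 -0.998  0.001]
top [584.7 281.6  67.5  46.6   2.7] uv [254. 202.]
holes mid [585.1 282.5] sep 43.0 ang 1.0
side [582.6 285.9  70.2  51.    0.8] uv [269. 251.]
side [444.7 203.8 132.   48.9 -89.7] uv [312. 252.]
side [688.3 203.2 175.3 120.9 -52. ] uv [259. 226.]
t 29.0 tcp [ 0.4577 -0.0086  0.1539] w 0.0538 F [-0.2  0.1  0.3] y [ 0.054 -0.999  0.001]
```

View pics/pile.102.png

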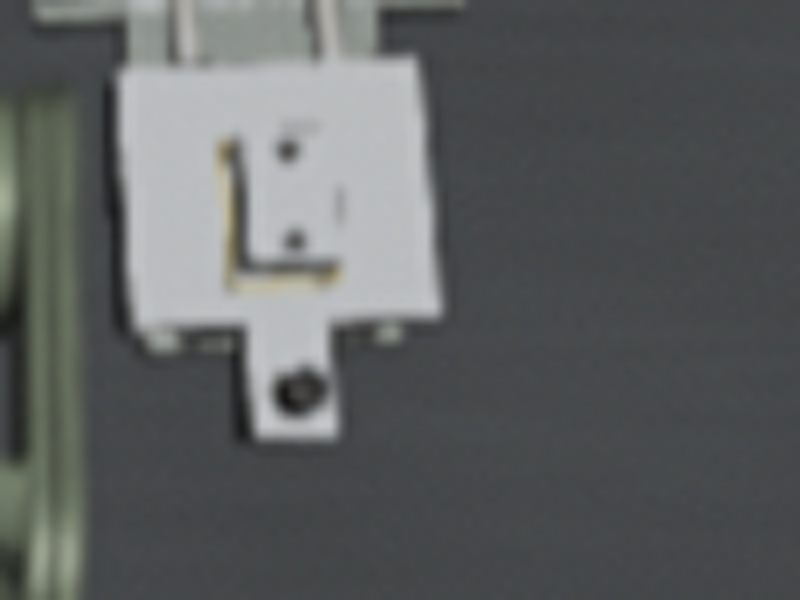

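Plate C appears 7 mm further in; check whether the drawer itself shifted.

```bash
python3 - <<'E'
from h import *
p0=cv2.imread('pics/top1.png')[:,:,::-1]; p,_=shot('top')
for q in(p0,p):
    P=[]
    for u in range(258,280):
        col=q[238:252,u].astype(float).sum(1); w=np.clip(col-col.min()-60,0,None); P.append(ray('top',[u,238+(w*np.arange(14)).sum()/w.sum()],.049)[0])
    P=np.array(P); print(np.polyfit(P[:,1],P[:,0],1),P.mean(0))
    print(q[225:242,300].astype(int).tolist()[:0], [int(v) for v in q[225:252,268].astype(int).sum(1)])
E
```

```text
[-0.00491917  0.41344966] [0.41239746 0.21389727 0.049     ]
[] [377, 374, 372, 377, 374, 366, 314, 282, 303, 253, 146, 125, 178, 217, 218, 214, 194, 226, 377, 491, 438, 281, 209, 213, 214, 217, 219]
[-0.01897329  0.42362918] [0.41956513 0.21419845 0.049     ]
[] [377, 376, 374, 376, 344, 322, 312, 276, 181, 102, 165, 213, 220, 219, 208, 243, 391, 505, 450, 302, 213, 208, 215, 221, 215, 217, 218]
```

The drawer slid in 7 mm; I'll push it back to its stop from inside on the front wall with shut fingers (space is empty there).

{"fn": "play_rows", "kwargs": {
  "moves": [
    [[1.5, 4, 0, 0], [3, 8, 0, 0], [4.5, 12, 0, 0], [6, 16, 0, 0], [6.7, 20, 0, 0], [6.7, 21.9, -3, 0], [6.7, 21.9, -6.5, 0], [6.7, 21.9, -10, 0], [6.7, 21.9, -12.3, 0], [6.7, 21.9, -12.3, 0]]
  ],
  "hand": 0
}}

```text
t: 29.88
tool_pos: [0.5211, 0.2089, 0.025]
ee_rot: [[0.999, 0.053, -0.01], [0.053, -0.999, -0.004], [-0.01, 0.003, -1.0]]
wrist_force: [-1.0, -0.8, 0.3]
gripper_width: -0.0
grip_force: 0.0
```

{"fn": "play_rows", "kwargs": {
  "moves": [
    [[-1, 0, 0, 0], [-2, 0, 0, 0], [-3, 0, 0, 0], [-3.7, 0, 0, 0], [-4.2, 0, 0, 0], [-4.2, 0, 0, 0]]
  ]
}}

```text
t: 30.38
tool_pos: [0.4804, 0.211, 0.0311]
ee_rot: [[0.999, 0.055, 0.001], [0.055, -0.999, 0.0], [0.001, -0.0, -1.0]]
wrist_force: [-1.6, -0.5, -1.0]
gripper_width: -0.0
grip_force: 0.0
```

{"fn": "play_rows", "kwargs": {
  "moves": [
    [[-0.4, 0, 0, 0], [-0.8, 0, 0, 0], [-1.2, 0, 0, 0], [-1.2, 0, 0, 0], [-1.2, 0, 0, 0]]
  ]
}}

```text
t: 30.8
tool_pos: [0.4696, 0.2112, 0.0302]
ee_rot: [[0.999, 0.054, 0.0], [0.054, -0.999, 0.0], [0.0, -0.0, -1.0]]
wrist_force: [1.3, -0.2, 0.4]
gripper_width: -0.0002
grip_force: 0.6
```

{"fn": "play_rows", "kwargs": {
  "moves": [
    [[-0.3, 0, 0, 0], [-0.6, 0, 0, 0], [-0.6, 0, 0, 0], [-0.6, 0, 0, 0]]
  ]
}}

```text
t: 31.13
tool_pos: [0.4698, 0.2113, 0.0304]
ee_rot: [[0.998, 0.056, 0.013], [0.056, -0.998, 0.001], [0.013, -0.001, -1.0]]
wrist_force: [15.4, -4.5, -8.3]
gripper_width: -0.0
grip_force: 7.9
```

{"fn": "play_rows", "kwargs": {
  "moves": [
    [[-0.2, 0, 0, 0], [-0.4, 0, 0, 0], [-0.4, 0, 0, 0], [-0.4, 0, 0, 0]]
  ]
}}

```text
t: 31.47
tool_pos: [0.4699, 0.2114, 0.0306]
ee_rot: [[0.998, 0.057, 0.021], [0.057, -0.998, 0.002], [0.021, -0.001, -1.0]]
wrist_force: [26.9, -8.3, -15.7]
gripper_width: 0.0001
grip_force: 13.0
```

{"fn": "play_rows", "kwargs": {
  "moves": [
    [[1, 0, 0, 0], [2, 0, 0, 0], [2, 0, 4, 0], [2, 0, 8, 0], [2, -4, 12, 0], [1, -8, 12, 0], [0, -12, 12, 0], [-1, -16, 12, 0], [-2, -19, 12, 0], [-2, -19, 12, 0]]
  ]
}}

```text
t: 32.3
tool_pos: [0.4359, 0.016, 0.1497]
ee_rot: [[0.999, 0.048, -0.005], [0.048, -0.999, -0.002], [-0.005, 0.002, -1.0]]
wrist_force: [-0.7, 0.3, -0.8]
gripper_width: -0.0001
grip_force: 0.0
```

```bash
python3 drw.py; python3 - <<'E'
from h import *
p,_=shot('top'); P=[]
for u in range(258,276):
    col=p[238:252,u].astype(float).sum(1); w=np.clip(col-col.min()-60,0,None); P.append(ray('top',[u,238+(w*np.arange(14)).sum()/w.sum()],.049)[0])
print(np.mean(P,0))
E
```

```text
top [515.5  54.6  66.   35.1   0.9] uv [310. 219.]
top [576.9 281.5  65.2  47.6   0.7] uv [254. 204.]
holes mid [577.4 282. ] sep 42.7 ang 0.8
side [431.2 221.4  94.8  50.   71.7] uv [312. 257.]
side [575.  285.7  69.3  50.8   0.8] uv [270. 252.]
side [686.8 203.6 176.6 121.9 -52. ] uv [260. 227.]
t 32.4 tcp [0.4386 0.0199 0.15  ] w -0.0001 F [ 0.5  0.4 -0.2] y [ 0.05  -0.999 -0.001]
[0.41193724 0.22164467 0.049     ]
```

{"fn": "play_rows", "kwargs": {
  "moves": [
    [[2, 3.6, 0, -2.1], [4, 7.2, 0, -2.1], [6, 10.8, 0, -2.1], [8, 14.4, 0, -2.1], [10, 18, 0, -2.1], [12, 21.6, 0, -2.1], [13.9, 25, 0, -2.1], [13.9, 26.2, -3, -2.1], [13.9, 26.2, -6.5, -2.1], [13.9, 26.2, -9, -2.1]]
  ],
  "hand": 6.5
}}

```text
t: 33.28
tool_pos: [0.5769, 0.2864, 0.0568]
ee_rot: [[1.0, 0.022, -0.003], [0.022, -1.0, -0.001], [-0.003, 0.001, -1.0]]
wrist_force: [0.0, -0.6, -1.5]
gripper_width: 0.0653
grip_force: 0.0
```

{"fn": "play_rows", "kwargs": {
  "moves": [
    [[0, 0, 0, 0], [0, 0, 0, 0], [0, 0, 0, 0]]
  ]
}}

```text
t: 33.53
tool_pos: [0.5792, 0.2845, 0.0614]
ee_rot: [[1.0, 0.019, 0.002], [0.019, -1.0, 0.001], [0.002, -0.001, -1.0]]
wrist_force: [-0.1, 0.5, 1.2]
gripper_width: 0.0648
grip_force: 0.0
```

{"fn": "play_rows", "kwargs": {
  "moves": [
    [[-0.1, -0.25, -1.5, -0.3], [-0.1, -0.25, -3, -0.3], [-0.1, -0.25, -4.5, -0.3], [-0.1, -0.25, -4.7, -0.3], [-0.1, -0.25, -4.7, -0.3], [-0.1, -0.25, -4.7, -0.3]]
  ]
}}

```text
t: 34.03
tool_pos: [0.5788, 0.2811, 0.0151]
ee_rot: [[1.0, 0.012, 0.003], [0.012, -1.0, 0.001], [0.003, -0.001, -1.0]]
wrist_force: [0.3, 0.4, -0.0]
gripper_width: 0.0651
grip_force: 0.0
```

{"fn": "play_rows", "kwargs": {
  "moves": [
    [[0, 0, -0.1, 0], [0, 0, -0.1, 0], [0, 0, -0.1, 0], [0, 0, -0.1, 0], [0, 0, -0.1, 0], [0, 0, -0.1, 0]]
  ],
  "hand": 3.5
}}

```text
t: 34.53
tool_pos: [0.5787, 0.2811, 0.014]
ee_rot: [[1.0, 0.012, 0.003], [0.012, -1.0, 0.001], [0.003, -0.001, -1.0]]
wrist_force: [-0.2, -0.1, 7.5]
gripper_width: 0.0424
grip_force: 61.5
```

{"fn": "play_rows", "kwargs": {
  "moves": [
    [[0, 0, 2, 0], [0, 0, 5, 0], [0, 0, 9, 0], [0, 0, 12, 0], [0, 0, 13, 0], [0, 0, 13, 0]]
  ]
}}

```text
t: 35.03
tool_pos: [0.5792, 0.2812, 0.1456]
ee_rot: [[1.0, 0.012, 0.006], [0.012, -1.0, 0.003], [0.006, -0.003, -1.0]]
wrist_force: [1.0, 0.5, -0.8]
gripper_width: 0.042
grip_force: 61.3
```

{"fn": "play_rows", "kwargs": {
  "moves": [
    [[-0.4, -4, 0, 2.4], [-0.8, -8, 0, 2.4], [-1.3, -12, 0, 2.4], [-1.7, -16, 0, 2.4], [-2.1, -20, 0, 2.4], [-2.6, -24, 0, 2.4], [-3, -28, 0, 2.4], [-3.5, -32, 0, 2.4], [-3.9, -36, 0, 2.4], [-4.3, -40, 0, 2.4]]
  ]
}}

```text
t: 35.87
tool_pos: [0.5324, -0.1209, 0.1396]
ee_rot: [[0.999, 0.054, -0.005], [0.054, -0.999, 0.001], [-0.004, -0.001, -1.0]]
wrist_force: [1.2, -0.3, -0.9]
gripper_width: 0.0423
grip_force: 61.3
```

{"fn": "play_rows", "kwargs": {
  "moves": [
    [[-0.4, -4, 0, 0], [-0.9, -7.9, 0, 0], [-0.9, -7.9, -1, 0], [-0.9, -7.9, -2.3, 0], [-0.9, -7.9, -2.7, 0], [-0.9, -7.9, -2.7, 0], [-0.9, -7.9, -2.7, 0]]
  ]
}}

```text
t: 36.45
tool_pos: [0.525, -0.1976, 0.1139]
ee_rot: [[0.998, 0.055, -0.002], [0.055, -0.998, 0.001], [-0.002, -0.001, -1.0]]
wrist_force: [0.3, -0.3, -1.2]
gripper_width: 0.042
grip_force: 61.4
```

{"fn": "play_rows", "kwargs": {
  "moves": [
    [[0.1, 0, -0.2, 0], [0.1, 0, -0.4, 0], [0.1, 0, -0.4, 0], [0.1, 0, -0.4, 0], [0.1, 0, -0.4, 0]]
  ]
}}

```text
t: 36.87
tool_pos: [0.5267, -0.1984, 0.1114]
ee_rot: [[0.999, 0.054, 0.001], [0.054, -0.999, -0.0], [0.001, 0.0, -1.0]]
wrist_force: [-0.2, 0.9, -1.8]
gripper_width: 0.0416
grip_force: 61.4
```

{"fn": "play_rows", "kwargs": {
  "moves": [
    [[0.1, 0.07, -0.3, 0], [0.1, 0.07, -0.5, 0], [0.1, 0.07, -0.5, 0], [0.1, 0.07, -0.5, 0], [0.1, 0.07, -0.5, 0]]
  ]
}}

```text
t: 37.28
tool_pos: [0.5276, -0.1978, 0.106]
ee_rot: [[0.999, 0.054, 0.0], [0.054, -0.999, -0.0], [0.0, 0.0, -1.0]]
wrist_force: [0.4, 0.3, -0.8]
gripper_width: 0.0422
grip_force: 61.5
```

{"fn": "play_rows", "kwargs": {
  "moves": [
    [[0, 0, 0, 0], [0, 0, 0, 0], [0, 0, 1, 0], [0, 0, 3, 0], [0, 0, 5, 0], [0, 4, 6, 0], [-1, 8, 6, 0], [-3, 12, 6, 0], [-5, 16, 6, 0], [-7, 19, 6, 0]]
  ],
  "hand": 5.4
}}

```text
t: 38.12
tool_pos: [0.4576, -0.0066, 0.167]
ee_rot: [[0.999, 0.054, 0.002], [0.054, -0.999, 0.0], [0.002, -0.0, -1.0]]
wrist_force: [-0.1, -0.0, 0.7]
gripper_width: 0.0541
grip_force: 0.0
```

```bash
python3 pile.py .116; python3 - <<'E'
from h import *
p,_=shot('side'); cv2.imwrite('pics/ps.png',cv2.resize(p[130:210,270:390,::-1],None,fx=6,fy=6,interpolation=cv2.INTER_CUBIC))
q,_=shot('top'); P=[]
for u in range(258,276):
    col=q[238:252,u].astype(float).sum(1); w=np.clip(col-col.min()-60,0,None); P.append(ray('top',[u,238+(w*np.arange(14)).sum()/w.sum()],.049)[0])
print('handle',np.mean(P,0))
E
```

```text
depth top 200 ((527.8161010742188, -196.35537719726562), (61.30807876586914, 45.12214660644531), 0.6912060976028442) z 0.1168632181241917
holes mid [ 526.9 -197.8] sep 42.6 ang 3.9
off along 0.7044659589322566 across -0.11382364796975145
t 38.32 tcp [ 0.4579 -0.0075  0.1671] w 0.0542 F [ 0.9 -0.2  0. ] y [ 0.056 -0.998  0.001]
handle [0.41210331 0.22165263 0.049     ]
```

View pics/pile.116.png

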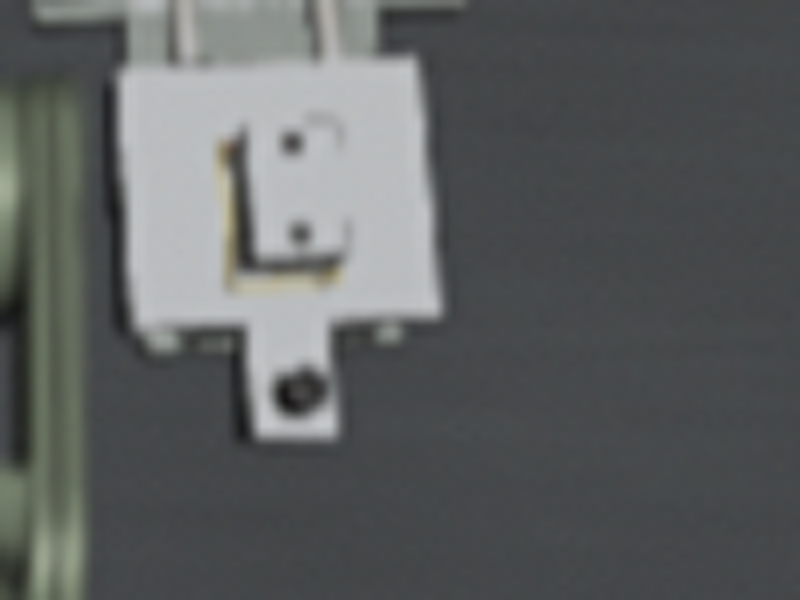

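View pics/ps.png

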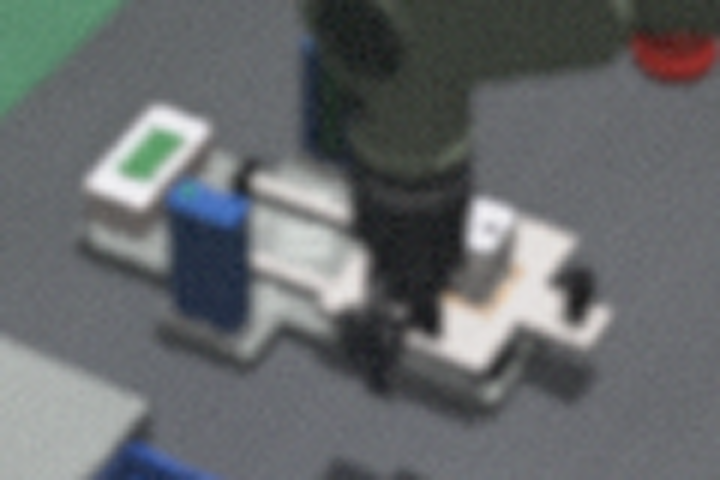

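Four plates stacked and square within 1 mm (holes (291,143),(300,233)); drawer still out. Now push the carriage home by the knob.

{"fn": "play_rows", "kwargs": {
  "moves": [
    [[-2, -4, 0, 0], [-2.3, -8, 0, 0], [-2.3, -12, 0, 0], [-2.3, -16, 0, 0], [-2.3, -19.5, 0, 0], [-2.3, -19.5, -2, 0], [-2.3, -19.5, -4, 0], [-2.3, -19.5, -5, 0], [-2.3, -19.5, -5, 0], [-2.3, -19.5, -5, 0]]
  ],
  "hand": 5
}}

```text
t: 39.25
tool_pos: [0.4349, -0.2044, 0.1158]
ee_rot: [[0.999, 0.052, -0.001], [0.052, -0.999, 0.0], [-0.001, -0.0, -1.0]]
wrist_force: [0.6, 0.6, -0.1]
gripper_width: 0.05
grip_force: 0.0
```

{"fn": "play_rows", "kwargs": {
  "moves": [
    [[0, 0, -1.5, 0], [0, 0, -3, 0], [0, 0, -4.3, 0], [0, 0, -4.3, 0], [0, 0, -4.3, 0]]
  ]
}}

```text
t: 39.67
tool_pos: [0.4353, -0.2037, 0.0737]
ee_rot: [[0.999, 0.054, 0.001], [0.054, -0.999, -0.0], [0.001, 0.0, -1.0]]
wrist_force: [-0.3, -0.3, 0.5]
gripper_width: 0.05
grip_force: 0.0
```

Now grip and push 15 cm smoothly, with gentle start and stop.

{"fn": "play_rows", "kwargs": {
  "moves": [
    [[0, 0.1, 0, 0], [0, 0.1, 0, 0], [0, 0.1, 0, 0], [0, 0.1, 0, 0], [0, 0.1, 0, 0], [0, 0.1, 0, 0]]
  ],
  "hand": 1.5,
  "grip_force": 40
}}

```text
t: 40.17
tool_pos: [0.4356, -0.2025, 0.0743]
ee_rot: [[0.999, 0.054, 0.002], [0.054, -0.999, -0.001], [0.002, 0.001, -1.0]]
wrist_force: [0.1, -0.2, 6.7]
gripper_width: 0.0209
grip_force: 38.9
```

{"fn": "play_rows", "kwargs": {
  "moves": [
    [[0.2, 0.01, 0, 0], [0.6, 0.03, 0, 0], [1.2, 0.06, 0, 0], [1.9, 0.1, 0, 0], [2.6, 0.14, 0, 0], [3.3, 0.18, 0, 0], [4, 0.22, 0, 0], [4.7, 0.25, 0, 0], [5.4, 0.29, 0, 0], [6.1, 0.33, 0, 0]]
  ]
}}

```text
t: 41.0
tool_pos: [0.4961, -0.1992, 0.0744]
ee_rot: [[0.999, 0.054, 0.001], [0.054, -0.999, -0.001], [0.001, 0.001, -1.0]]
wrist_force: [-2.8, -0.8, 7.3]
gripper_width: 0.0208
grip_force: 39.1
```

{"fn": "play_rows", "kwargs": {
  "moves": [
    [[0.7, 0.04, 0, 0], [1.4, 0.08, 0, 0], [2.1, 0.11, 0, 0], [2.8, 0.15, 0, 0], [3.5, 0.19, 0, 0], [4.2, 0.23, 0, 0], [4.9, 0.27, 0, 0], [5.5, 0.3, 0, 0], [6, 0.33, 0, 0], [6.4, 0.35, 0, 0]]
  ]
}}

```text
t: 41.83
tool_pos: [0.5603, -0.1957, 0.0744]
ee_rot: [[0.999, 0.054, 0.001], [0.054, -0.999, -0.001], [0.001, 0.001, -1.0]]
wrist_force: [-2.1, 0.4, 6.3]
gripper_width: 0.0208
grip_force: 39.1
```

{"fn": "play_rows", "kwargs": {
  "moves": [
    [[0.4, 0.02, 0, 0], [0.8, 0.04, 0, 0], [1.2, 0.06, 0, 0], [1.5, 0.08, 0, 0], [1.8, 0.1, 0, 0], [2.1, 0.11, 0, 0], [2.3, 0.12, 0, 0], [2.5, 0.13, 0, 0], [2.6, 0.14, 0, 0], [2.6, 0.14, 0, 0]]
  ]
}}

```text
t: 42.67
tool_pos: [0.5853, -0.1943, 0.0744]
ee_rot: [[0.999, 0.054, -0.001], [0.054, -0.999, -0.001], [-0.001, 0.001, -1.0]]
wrist_force: [-3.3, -0.2, 7.2]
gripper_width: 0.0209
grip_force: 39.2
```

{"fn": "play_rows", "kwargs": {
  "moves": [
    [[0.1, 0, 0, 0], [0.2, 0.01, 0, 0], [0.3, 0.01, 0, 0], [0.3, 0.01, 0, 0]]
  ]
}}

```text
t: 43.0
tool_pos: [0.5853, -0.1943, 0.0743]
ee_rot: [[0.998, 0.055, -0.007], [0.055, -0.998, -0.001], [-0.007, 0.0, -1.0]]
wrist_force: [-11.0, -1.3, 11.7]
gripper_width: 0.0211
grip_force: 39.6
```

{"fn": "play_rows", "kwargs": {
  "moves": [
    [[-0.2, -0.01, 0, 0], [-0.3, -0.01, 0, 0], [-0.3, -0.01, 0, 0]]
  ]
}}

```text
t: 43.25
tool_pos: [0.5853, -0.1943, 0.0744]
ee_rot: [[0.999, 0.054, 0.0], [0.054, -0.999, -0.001], [-0.0, 0.001, -1.0]]
wrist_force: [-2.7, -1.0, 6.3]
gripper_width: 0.0209
grip_force: 39.1
```

{"fn": "play_rows", "kwargs": {
  "moves": [
    [[0, 0, 0, 0], [0, 0, 0, 0], [0, 0, 0, 0], [0, 0, 2, 0], [0, 0, 5, 0], [0, 0, 9, 0], [-2, 0, 11, 0], [-4, 3, 11, 0], [-7, 6, 11, 0], [-9, 10, 11, 0]]
  ],
  "hand": 4.5
}}

```text
t: 44.08
tool_pos: [0.4955, -0.0973, 0.1831]
ee_rot: [[0.999, 0.052, -0.001], [0.052, -0.999, -0.0], [-0.001, 0.0, -1.0]]
wrist_force: [1.0, 0.5, 0.1]
gripper_width: 0.0447
grip_force: 0.0
```

```bash
python3 - <<'E'
from plates import *
st(); p=np.mean([shot('top')[0].astype(float) for _ in range(3)],0).astype(np.uint8); d=shot('top')[1]
a=np.radians(3.1); s=np.array([526.2,-197.7])+150*np.array([np.cos(a),np.sin(a)])
h=holes(p,[(*s,0,0,3.1)],.116)[0]; q=h[0]-s; print('off',q@[np.cos(a),np.sin(a)],q@[-np.sin(a),np.cos(a)])
cv2.imwrite('pics/home.png',cv2.resize(p[135:235,330:430,::-1],None,fx=6,fy=6,interpolation=cv2.INTER_CUBIC))
E
```

```text
t 44.08 tcp [ 0.4955 -0.0973  0.1831] w 0.0447 F [1.  0.5 0.1] y [ 0.052 -0.999  0.   ]
holes mid [ 676.4 -189.5] sep 43.2 ang 3.6
off 0.3838126932994532 0.0880404712708535
```

View pics/home.png

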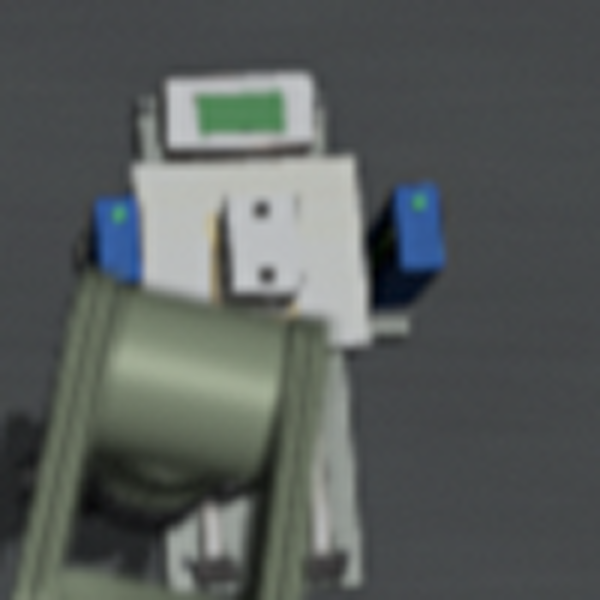

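Loaded carriage is home, holes at (261,210),(266,275), 0.4 mm from the outline centre. Now shut the drawer by pushing the bar.

{"fn": "play_rows", "kwargs": {
  "moves": [
    [[-2, 3.5, 0, 0], [-4, 7, 0, 0], [-6, 10.5, 0, 0], [-8, 14, 0, 0], [-9.5, 17.5, 0, 0], [-11, 21, 0, 0], [-12.5, 24.5, 0, 0], [-13, 28, 0, 0], [-13, 30.8, 0, 0], [-13, 30.8, 0, 0]]
  ],
  "hand": 0
}}

```text
t: 45.12
tool_pos: [0.3695, 0.2149, 0.1834]
ee_rot: [[0.998, 0.058, 0.002], [0.058, -0.998, 0.003], [0.003, -0.003, -1.0]]
wrist_force: [1.1, -0.3, 0.4]
gripper_width: 0.0002
grip_force: 0.0
```

{"fn": "play_rows", "kwargs": {
  "moves": [
    [[0, 0, -4, 0], [0, 0, -8, 0], [0, 0, -12, 0], [0, 0, -15.3, 0], [0, 0, -15.3, 0], [0, 0, -15.3, 0], [0, 0, -15.3, 0]]
  ]
}}

```text
t: 45.7
tool_pos: [0.3695, 0.211, 0.0313]
ee_rot: [[0.999, 0.053, 0.002], [0.053, -0.999, 0.001], [0.002, -0.001, -1.0]]
wrist_force: [-0.8, -0.6, 0.5]
gripper_width: 0.0001
grip_force: 0.0
```

{"fn": "play_rows", "kwargs": {
  "moves": [
    [[1.5, 0.03, 0, 0], [2.8, 0.06, 0, 0], [4.2, 0.1, 0, 0], [5.7, 0.13, 0, 0], [7.2, 0.17, 0, 0], [8.7, 0.2, 0, 0], [10.2, 0.24, 0, 0], [11.7, 0.27, 0, 0], [13.2, 0.31, 0, 0], [14.7, 0.35, 0, 0]]
  ]
}}

```text
t: 46.53
tool_pos: [0.5152, 0.2145, 0.0326]
ee_rot: [[0.999, 0.053, 0.001], [0.053, -0.999, 0.001], [0.001, -0.001, -1.0]]
wrist_force: [-3.3, 1.7, -1.1]
gripper_width: -0.0
grip_force: 1.7
```

{"fn": "play_rows", "kwargs": {
  "moves": [
    [[1.3, 0.03, 0, 0], [2.5, 0.06, 0, 0], [3.5, 0.08, 0, 0], [4.2, 0.1, 0, 0], [4.6, 0.1, 0, 0], [4.8, 0.1, 0, 0], [4.8, 0.1, 0, 0]]
  ]
}}

```text
t: 47.12
tool_pos: [0.5634, 0.2151, 0.0308]
ee_rot: [[0.999, 0.054, 0.002], [0.054, -0.999, 0.0], [0.002, -0.0, -1.0]]
wrist_force: [-0.2, -0.2, 0.1]
gripper_width: 0.0
grip_force: 0.0
```

{"fn": "play_rows", "kwargs": {
  "moves": [
    [[0.3, 0, 0, 0], [0.6, 0, 0, 0], [0.9, 0, 0, 0], [0.9, 0, 0, 0], [0.9, 0, 0, 0]]
  ]
}}

```text
t: 47.53
tool_pos: [0.5651, 0.2147, 0.0299]
ee_rot: [[0.998, 0.053, -0.014], [0.053, -0.999, -0.002], [-0.014, 0.001, -1.0]]
wrist_force: [-15.3, 1.0, 10.9]
gripper_width: 0.0
grip_force: 7.7
```

{"fn": "play_rows", "kwargs": {
  "moves": [
    [[-1, 0, 0, 0], [-4, 0, 0, 0], [-8, 0, 0, 0], [-12, 0, 2, 0], [-16, 0, 5, 0], [-18, 0, 9, 0], [-20, 0, 13, 0], [-20, 0, 16, 0], [-20, 0, 16, 0]]
  ]
}}

```text
t: 48.28
tool_pos: [0.3735, 0.217, 0.1968]
ee_rot: [[0.998, 0.055, 0.013], [0.055, -0.998, 0.007], [0.013, -0.006, -1.0]]
wrist_force: [1.2, 0.3, 0.8]
gripper_width: -0.0002
grip_force: 0.0
```

```bash
python3 - <<'E'
from plates import *
st(); p=np.mean([shot('top')[0].astype(float) for _ in range(3)],0).astype(np.uint8); P=[]
for u in range(257,287):
    col=p[198:206,u].astype(float).sum(1); w=np.clip(col-col.min()-60,0,None); P.append(ray('top',[u,198+(w*np.arange(8)).sum()/w.sum()],.049)[0])
print('handle',np.mean(P,0),'(start .5826)')
a=np.radians(3.1); s=np.array([526.2,-197.7])+150*np.array([np.cos(a),np.sin(a)])
h=holes(p,[(*s,0,0,3.1)],.116)[0]
cv2.imwrite('pics/end.png',cv2.resize(p[110:260,130:530,::-1],None,fx=2,fy=2,interpolation=cv2.INTER_CUBIC))
E
```

```text
t 48.28 tcp [0.3735 0.217  0.1968] w -0.0002 F [1.2 0.3 0.8] y [ 0.055 -0.998 -0.006]
handle [0.58259121 0.20912197 0.049     ] (start .5826)
holes mid [ 676.4 -189.5] sep 43.2 ang 3.7
```

View pics/end.png

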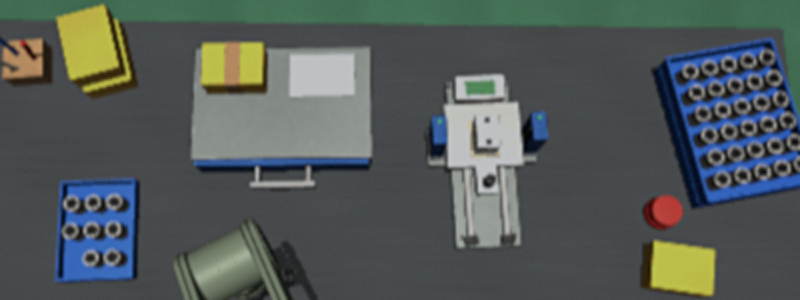

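Final view: drawer shut (handle back where it started), carriage home with the pile at (487,131), and the bystanders unmoved.

```bash
python3 -c "
from plant import env
print(env.hand_in())"
```

```text
the job is handed in; nothing more can be done
None
```

I handed the job in at 48 s: all four plates are stacked square (within about 1 mm) on the seat, the carriage is fully home, the drawer is shut, and the towers and bystanders were not touched; one slip was that the drawer crept in about 7 mm while I took the third plate, so that plate was stacked before I pushed the drawer back to its stop.

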